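Fetch a nest block from a tilt-out bin and seat it in the trimming jig

ROBOT

A 6-joint arm with a two-finger parallel gripper is mounted at the origin on the work surface. World frame = base frame: x ahead of the robot, y to its left, z up, the work surface at z = 0. Lengths are in mm, angles in rad, forces in N, time in s.
With the tool pointing down it reaches from about 400 to 925 mm from the base axis. Payload 12.5 kg.
Tool frame: the origin (TCP) lies on the mounting face of the last link; the fingertips stand 190 mm ahead of it and the grasp point (between the pads) lies 171 mm ahead of it (env.grasp_offset is the distance from the TCP to the grasp point, in mm); z points along the fingers, y is the direction in which the jaws open and shut (so a half turn about z gives the same grasp; the last joint's range is limited). The gripper opens to 95 mm and grips with 3 to 60 N. Pads are 20 mm wide; open, the fingers measure 119 mm over their backs; the gripper's body (75 mm by 180 mm) begins 59 mm behind the grasp point.
Start: joints at [-1.315, 0.491, 1.559, -0, 1.092, -0.106], TCP at [221.243, -584.531, 404.761] pointing down, gripper open.
Joint ranges: [-3.1, 3.1], [-0.84, 2.19], [0.05, 2.79], [-1.13, 4.28], [0.06, 2.93], [-2.69, 2.69]. Speed limits (rad/s): [2.22, 2.22, 2.79, 3.14, 3.14, 3.14].

INTERFACE

Orientations are given as [roll, pitch, yaw] about the fixed x, y, z axes, in that order (R = Rz(yaw) Ry(pitch) Rx(roll)).
In Python, from cell import env, viewer gives the robot as it stands.
- The arm moves only by the tool play_rows, never from a script. Its argument "increments" is a list of rows, each an object of numbers: "dx", "dy", "dz": the shift along the tool's x, y, z in mm; "rx", "ry", "rz": the turn, a rotation vector about the tool's x, y, z in units of 6 degrees (1.0 is 6 degrees). A call has 1 to 8 rows; each row is the pose to reach, as a shift and turn from the pose measured when the call began, along the tool's axes at that moment; what a row does not reach only later rows make up. A row lasts 1/12 s, in which the tool goes at most 41.7 mm and 7.16 degrees, less where a joint would pass 70% of its speed; a pose out of reach is approached as far as the arm can. A call with a gripper value outside its range is refused whole. "fingers" is the opening, from 0 (shut) to 1 (fully open), set as the call begins (left out, the last holds). The fingers move at their own pace and stop on an object; the grip force is fixed at half the most. Time passes only in rows, so rows that repeat a pose let the fingers close. It gives the time, the measured TCP pose, the force and the opening at its end, in the units of the state.
- env.state(): the state, without advancing time (a new reading comes with each control period).
- viewer.read_camera(name): name is "side" or "top"; returns a dict with "image" (400x640x3 uint8, red, green, blue), "fx", "fy", "cx", "cy" (pixels), "rvec" (rotation vector, rad) and "tvec" (3), from world to camera coordinates, as OpenCV has them. Camera axes: x right, y down, z forward; pixel columns grow to the right and rows downward; lengths in mm; the calibration is good to about 2 mm. A picture is of the moment at which its call begins. There is no depth.
- env.job_done(): hands the job in, once; it reports no verdict.
The state is a dict: "t": time; "joints": joint angles; "qvel": joint speeds; "tau": joint torques, N m; "eef_pos": TCP position; "tcp_rot": TCP orientation; "ft_force": force on the tool from outside, world axes, zero at the start; "moment": the same for the moment, N m; "opening": opening from 0.0 (shut) to 1.0 (fully open).
Only numpy, scipy, OpenCV 4.12 (cv2) and the standard library are available. Lean on these libraries where they do the work, as an engineer would, in place of code of your own. Each camera call takes 0.05 s, during which the arm holds its last target.

TASK

One of the two tilt-out bins holds the block with a slot across its top: tilt that bin fully forward by its bar, take the block out while the bin is tilted, and stand it upright in the corner nest of the jig, slot along the jig's length, gently pushed home against both stops. Then tilt the bin fully shut again, let go of everything, and leave the other bin with its block and the things lying about where they are.

Things in the scene. Friction and masses are not known exactly. Their poses are not given: they have to be found in the camera images.
- bin_left (a joint): The left of two identical grey tilt-out bins side by side in the rack (left = +y side). 0 = upright and shut, 0.6 = tilted forward (towards the robot) onto its stop. It turns about its bottom front edge and stays by friction at whatever angle it is left; moving it takes about 5 to 12 N at the bar. A clear cover, 118 to 122 mm above the hinge and from 20 mm behind the front, roofs it while upright.
- bin_right (a joint): The right of two identical grey tilt-out bins side by side in the rack (left = +y side). 0 = upright and shut, 0.6 = tilted forward (towards the robot) onto its stop. It turns about its bottom front edge and stays by friction at whatever angle it is left; moving it takes about 5 to 12 N at the bar. A clear cover, 118 to 122 mm above the hinge and from 20 mm behind the front, roofs it while upright.
- bin_left_hinge (a point): Middle of the left bin's pivot, its lower outer front edge, 60 mm above the table. Axes move with the bin: x into the bin, y along the pivot, z up the front wall; tilted by q, z leans q towards the robot. The bin is 150 mm wide (y), 90 mm deep (x from 0), open on top; front wall 72 mm high, 4 mm thick, other walls 62 mm high, 3 mm thick, floor 4 mm thick.
- bin_right_hinge (a point): Middle of the right bin's pivot, its lower outer front edge, 60 mm above the table. Axes move with the bin: x into the bin, y along the pivot, z up the front wall; tilted by q, z leans q towards the robot. The bin is 150 mm wide (y), 90 mm deep (x from 0), open on top; front wall 72 mm high, 4 mm thick, other walls 62 mm high, 3 mm thick, floor 4 mm thick.
- bin_left_bar (a point): Middle of the left bin's pull bar: a round steel bar 10 mm thick, 80 mm long along y, 42 mm in front of the front wall and 60 mm up it from the hinge (37 mm clear behind the bar), on two stays at its ends. The rack around the bins is 330 mm wide, 125 mm deep and 186 mm high.
- bin_right_bar (a point): Middle of the right bin's pull bar: a round steel bar 10 mm thick, 80 mm long along y, 42 mm in front of the front wall and 60 mm up it from the hinge (37 mm clear behind the bar), on two stays at its ends. The rack around the bins is 330 mm wide, 125 mm deep and 186 mm high.
- slot_block_mid (a point): Centre (half-way up) of the wanted block: bare aluminium, 130 to 210 g, 36 mm (x) by 30 mm (y) by 60 mm high (z), with a slot 14 mm wide and 14 mm deep right along x in its top. Stands in one bin, within 15 mm of mid-width, 4 to 12 mm behind the front wall, x roughly front to back; as the bin tilts it slides or leans onto the front wall.
- boss_block_mid (a point): A block of like size (36 by 30 by 60 mm, aluminium) with a round boss on top instead of a slot, in the other bin: leave it. Point 30 mm above its foot.
- nest (a point): Inner corner of the nest on the jig's base plate (plate top 20 mm above the table). x along the jig, away from the robot, z up. Stops, 10 mm high, 12 mm thick: faces x = 0 (60 mm along -y) and y = 0 (55 mm along -x). Home, the block's centre is at (-18, -15, 30) mm, its x axis (either way) along this x. From 38 mm behind the x stop an air cylinder stands up to 55 mm above the plate.
- oil_bottle_at (a point): A small oil bottle standing on the table, 48 mm wide, 120 mm high; this point is its foot.
- screwdriver_grip (a point): A screwdriver lying on the table; the middle of its handle.
- wrench_grip (a point): A wrench lying on the table; the middle of its shank.
- sleeve_cup_at (a point): A steel cup of plastic sleeves on the table, 68 mm wide, 70 mm high; its foot.

How it is judged:
By the outcome, as a careful person would: the job done as asked, in the order asked, and still so for the second after the job is handed in, with the robot touching nothing.
It also fails if it takes over 64 s, if anything falls off the work surface, if the arm or the gripper's body presses on something with over 40 N, if the wrist force passes 120 N, or if a joint passes its speed limit or range.

## Working session

There is one attempt and no reset: what is moved stays moved. The work goes in short steps, Python scripts to look and compute and a tool call to move; the robot and the scene stay as the last step left them, time stands still between calls to the robot, and variables do not carry over. Pictures are saved under pics/ and viewed, and the job is handed in when it is done.

Besides the shell and the picture viewer there is one more tool, called after ">>>" as a command line: name --argument value ..., lists and objects as JSON in quotes. play_rows: Moves the arm, as the interface text tells. Its arguments: {"type":"object","properties":{"increments":{"type":"array","items":{"type":"object","properties":{"dx":{"type":"number"},"dy":{"type":"number"},"dz":{"type":"number"},"rx":{"type":"number"},"ry":{"type":"number"},"rz":{"type":"number"}}}},"fingers":{"type":"number"}},"required":["increments"]}

```bash
ls; mkdir -p pics; python3 - <<'E'
from cell import env, viewer
import cv2
print(env.state())
for n in ("side","top"):
    c=viewer.read_camera(n); cv2.imwrite(f"pics/{n}0.png",c["image"][:,:,::-1])
    print(n,{k:v for k,v in c.items() if k!="image"})
E
```

```text
pics
{'t': 0.0, 'joints': array([-1.31457219e+00,  4.91568372e-01,  1.55944437e+00, -1.04078042e-05,
        1.09167919e+00, -1.05620816e-01]), 'qvel': array([-2.98943040e-04, -7.28113622e-05, -1.53168310e-03, -3.51726869e-04,
       -2.52313423e-04,  9.19792833e-04]), 'tau': array([-1.96962242e-05, -6.12656593e+01, -2.58181179e+01,  6.91786339e-02,
        4.81701794e-02, -1.07643405e-04]), 'eef_pos': array([ 221.25143238, -584.49789421,  404.15790174]), 'tcp_rot': array([-3.14049852e+00, -1.06712164e-04,  3.61849695e-01]), 'ft_force': array([ 0.13933683, -0.03667657,  0.86870372]), 'moment': array([ 0.00932574,  0.00195378, -0.03348553]), 'opening': 0.9991634125967319}
side {'fx': 379.9562080168045, 'fy': 379.9562080168045, 'cx': 314.0333508004699, 'cy': 202.26563725251006, 'rvec': array([ 2.33243549, -0.09187291,  0.02245926]), 'tvec': array([-463.3659964 ,  218.83751658,  833.1286772 ])}
top {'fx': 406.5219368840513, 'fy': 406.5219368840513, 'cx': 323.04142641714105, 'cy': 200.18999889347106, 'rvec': array([ 2.19213042, -2.14656369,  0.08911499]), 'tvec': array([ 130.0731749 ,  469.31291918, 1121.51164387])}
```

View pics/side0.png

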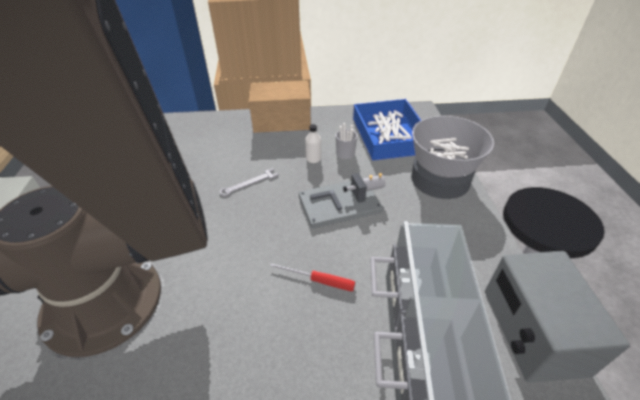

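View pics/top0.png

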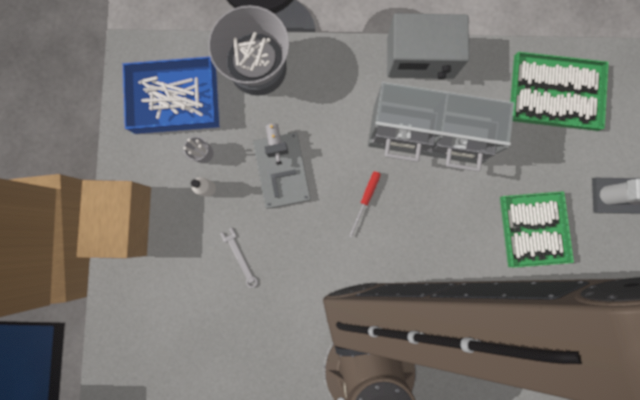

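```bash
cat > h.py <<'E'
import numpy as np, cv2
from scipy.spatial.transform import Rotation as R
def cam(c):
    Rm=cv2.Rodrigues(c["rvec"])[0]; K=np.array([[c["fx"],0,c["cx"]],[0,c["fy"],c["cy"]],[0,0,1]]); return K,Rm,np.array(c["tvec"]).reshape(3)
def ray(c,u,v):
    K,Rm,t=cam(c); d=Rm.T@np.linalg.solve(K,[u,v,1.]); return -Rm.T@t,d/np.linalg.norm(d)
def onz(c,u,v,z):
    o,d=ray(c,u,v); return o+d*(z-o[2])/d[2]
def proj(c,P):
    K,Rm,t=cam(c); return cv2.projectPoints(np.array(P,float).reshape(-1,3),c["rvec"],t,K,None)[0].reshape(-1,2)
def tri(cs,uvs):
    A=np.zeros((3,3));b=np.zeros(3)
    for c,(u,v) in zip(cs,uvs):
        o,d=ray(c,u,v);M=np.eye(3)-np.outer(d,d);A+=M;b+=M@o
    p=np.linalg.solve(A,b); return p,[np.linalg.norm((np.eye(3)-np.outer(ray(c,*uv)[1],ray(c,*uv)[1]))@(p-ray(c,*uv)[0])) for c,uv in zip(cs,uvs)]
def crop(c,name,x0,y0,x1,y1,s):
    im=cv2.resize(c["image"][y0:y1,x0:x1,::-1],None,fx=s,fy=s,interpolation=cv2.INTER_CUBIC); cv2.imwrite("pics/"+name,im)
E
python3 - <<'E'
from cell import env, viewer
from h import *
import pickle
c={n:viewer.read_camera(n) for n in("side","top")}; pickle.dump(c,open("c0.pkl","wb"))
crop(c["side"],"s_rack.png",365,215,515,400,3.2 if 0 else 3)
crop(c["top"],"t_rack.png",365,75,525,180,5)
crop(c["top"],"t_jig.png",240,110,320,215,5)
crop(c["side"],"s_jig.png",290,160,400,235,7)
E
```

```text
(no output)
```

View pics/t_rack.png

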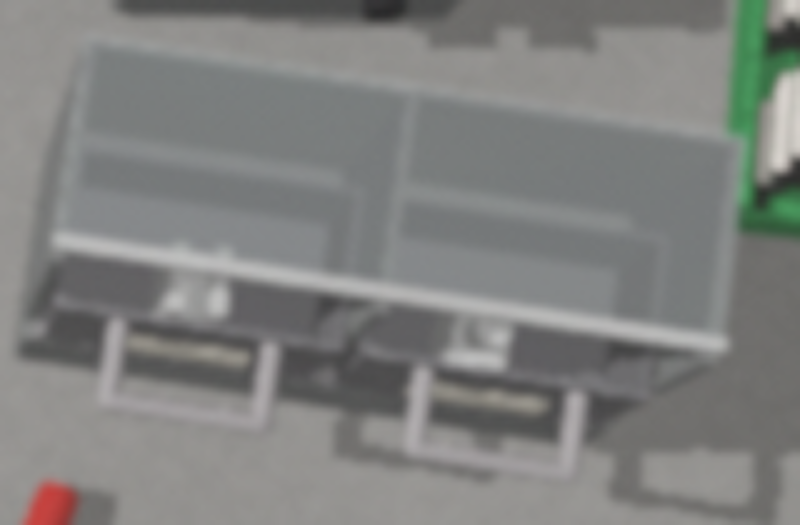

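View pics/s_rack.png

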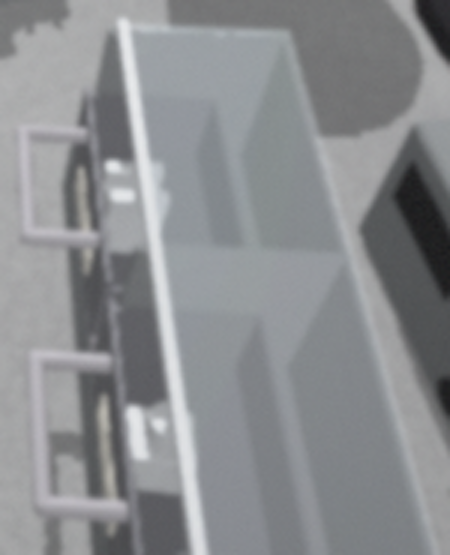

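View pics/t_jig.png

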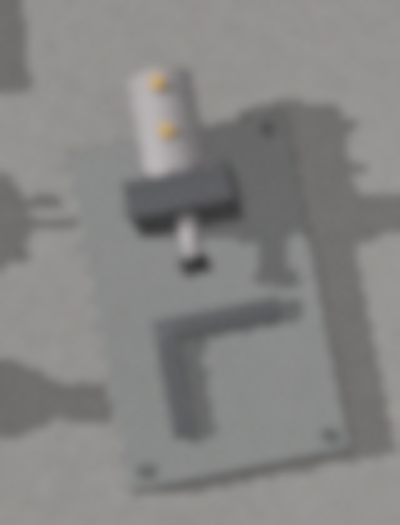

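View pics/s_jig.png

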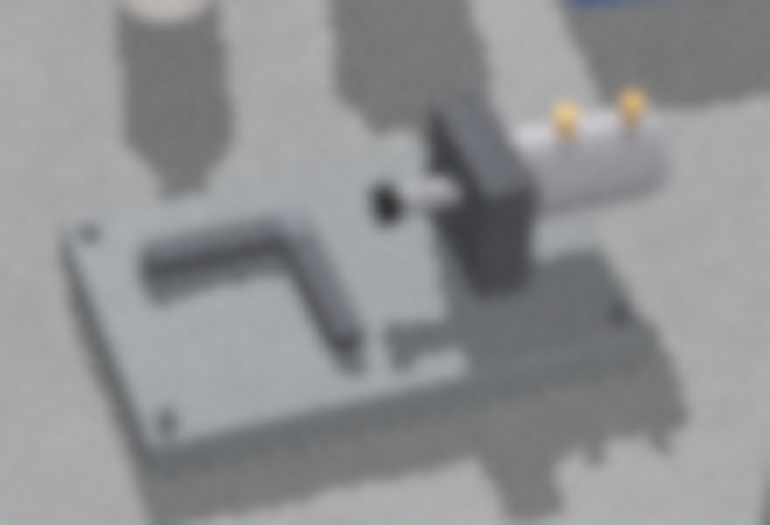

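```bash
python3 - <<'E'
from h import *
import pickle
c=pickle.load(open("c0.pkl","rb"))
def z(im,x0,y0,x1,y1,s): 
    a=im[y0:y1,x0:x1,::-1]; return cv2.resize(a,None,fx=s,fy=s,interpolation=cv2.INTER_LANCZOS4)
A=z(c["side"]["image"],395,262,425,300,10);B=z(c["side"]["image"],400,345,430,383,10)
C=z(c["top"]["image"],392,120,417,143,15);D=z(c["top"]["image"],448,130,473,153,15)
cv2.imwrite("pics/blocks.png",np.vstack([np.hstack([A,B,np.zeros((380,150,3),np.uint8)]),np.hstack([C,D])])[:,:] if 0 else np.hstack([A,B]))
cv2.imwrite("pics/blocks2.png",np.hstack([C,D]))
E
```

```text
(no output)
```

View pics/blocks.png

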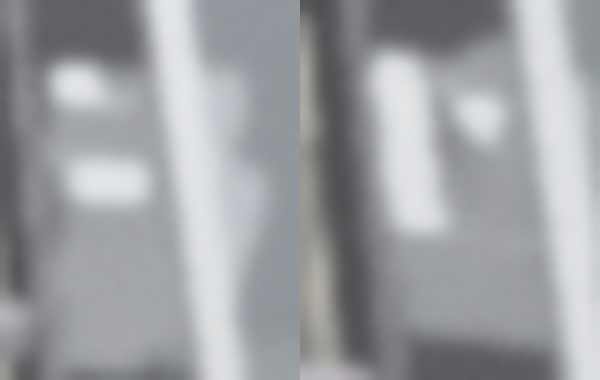

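View pics/blocks2.png

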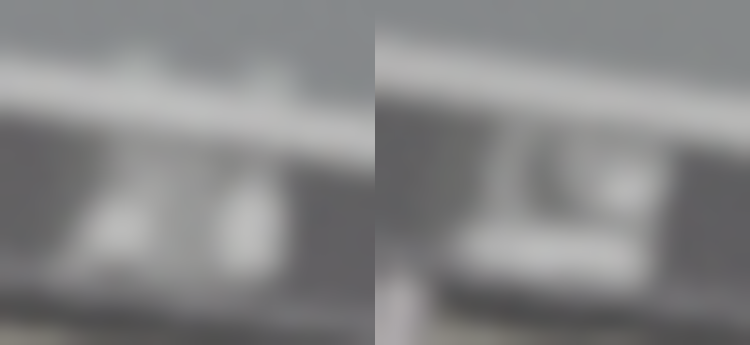

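```bash
cat >> h.py <<'E'
def cropc(c,name,x0,y0,x1,y1,s):
    a=c["image"][y0:y1,x0:x1,::-1].astype(float); lo,hi=np.percentile(a,1),np.percentile(a,99)
    a=np.clip((a-lo)/(hi-lo)*255,0,255).astype(np.uint8)
    im=cv2.resize(a,None,fx=s,fy=s,interpolation=cv2.INTER_CUBIC)
    for i in range(x0,x1,5): cv2.line(im,(int((i-x0)*s),0),(int((i-x0)*s),6 if i%10 else 14),(0,0,255),1)
    for j in range(y0,y1,5): cv2.line(im,(0,int((j-y0)*s)),(6 if j%10 else 14,int((j-y0)*s)),(0,0,255),1)
    cv2.imwrite("pics/"+name,im)
E
python3 - <<'E'
from h import *
import pickle
c=pickle.load(open("c0.pkl","rb"))
T,S=c["top"],c["side"]
for n,a,b in [("L1",(386,155),(372.3,259.3)),("L2",(418,160),(374.3,294.3)),("R1",(447.4,167.6),(377.3,334)),("R2",(480,170),(380,383.3))]:
    print(n,tri([T,S],[a,b]),onz(T,*a,120))
cropc(T,"tj.png",265,160,305,200,18)
cropc(S,"sj.png",300,180,350,220,15)
E
```

```text
L1 (array([580.28299425, -22.3792165 , 117.90883306]), [np.float64(1.2564295708148407), np.float64(1.256429570815062)]) [578.56386837 -22.00516771 120.        ]
L2 (array([ 568.24805612, -104.69824116,  121.12733294]), [np.float64(1.4030904470481613), np.float64(1.4030904470483219)]) [ 567.04091418 -104.85592631  120.        ]
R1 (array([ 554.58866504, -181.24491396,  119.58471325]), [np.float64(5.798730393964427), np.float64(5.798730393964311)]) [ 548.62450324 -180.65068166  120.        ]
R2 (array([ 545.68147168, -262.97517728,  124.51541126]), [np.float64(2.4156706656946403), np.float64(2.415670665694821)]) [ 544.02111397 -264.49155235  120.        ]
```

View pics/tj.png

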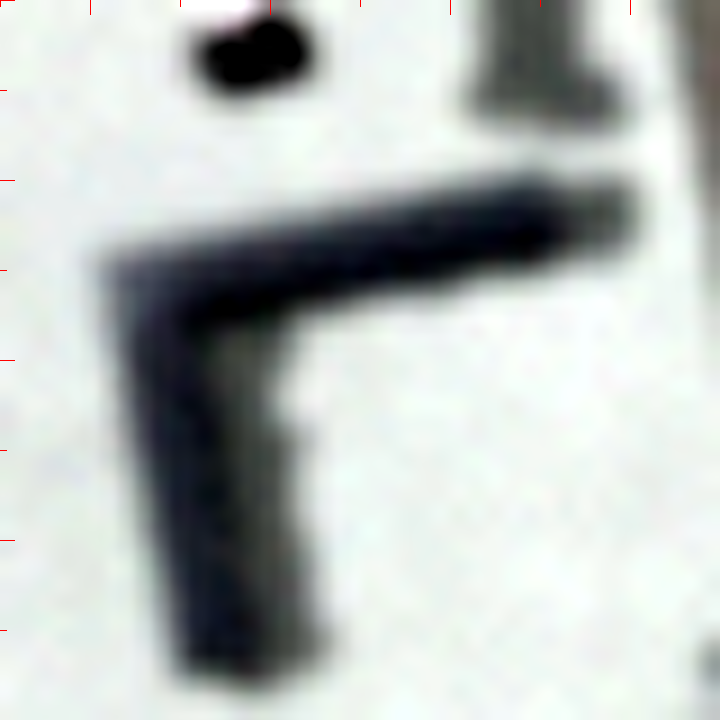

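View pics/sj.png

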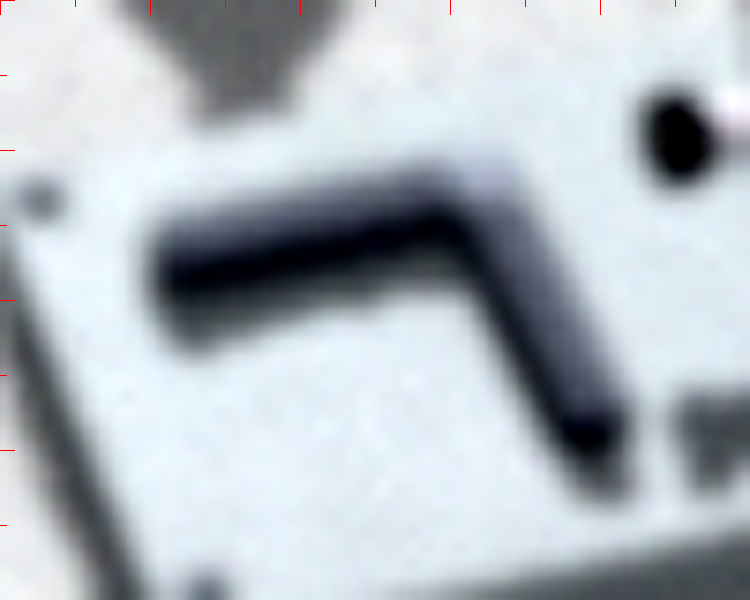

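```bash
python3 - <<'E'
from h import *
import pickle
c=pickle.load(open("c0.pkl","rb"))
T,S=c["top"],c["side"]
print(ray(T,320,200),ray(S,320,200))
t=lambda x,y:(265+x/18-.5,160+y/18-.5)   # resize half-pixel approx
s=lambda x,y:(300+x/15-.5,180+y/15-.5)
for n,p,z in [("outer corner",t(105,260),30),("y outer end",t(178,670),30),("x outer end",t(540,170),30),("x stop end base inner",t(565,255),20),("yinner end (shadow begins)",t(258,680),30)]:
    print(n,onz(T,*p,z).round(1))
for n,p,z in [("outer corner",s(510,155),30),("inner corner top",s(445,200),30),("x inner end top",s(570,410),30),("y end outer top",s(160,215),30),("y end inner top",s(165,255),30),("x outer end top",s(625,390),30),("base yend",s(170,290),20)]:
    print("S",n,onz(S,*p,z).round(1))
# wide plate edges
crop(T,"a.png",365,75,525,180,5)
cropc(T,"trk.png",365,80,515,175,5)
cropc(S,"srk.png",365,215,505,400,3)
E
```

```text
(array([ 361.39776143,  127.35356013, 1161.09204761]), array([ 0.09217508,  0.01845921, -0.9955717 ])) (array([ 437.88110957, -484.09988737,  728.42894712]), array([ 0.0606981 ,  0.72399989, -0.68712437]))
outer corner [536.9 289.7  30. ]
y outer end [472.7 276.2  30. ]
x outer end [552.5 222.1  30. ]
x stop end base inner [540.7 218.6  20. ]
yinner end (shadow begins) [471.4 263.7  30. ]
S outer corner [540.  289.2  30. ]
S inner corner top [526.9 278.   30. ]
S x inner end top [543.1 221.9  30. ]
S y end outer top [475.  278.5  30. ]
S y end inner top [475.2 267.7  30. ]
S x outer end top [553.3 226.   30. ]
S base yend [476.  269.1  20. ]
```

View pics/trk.png

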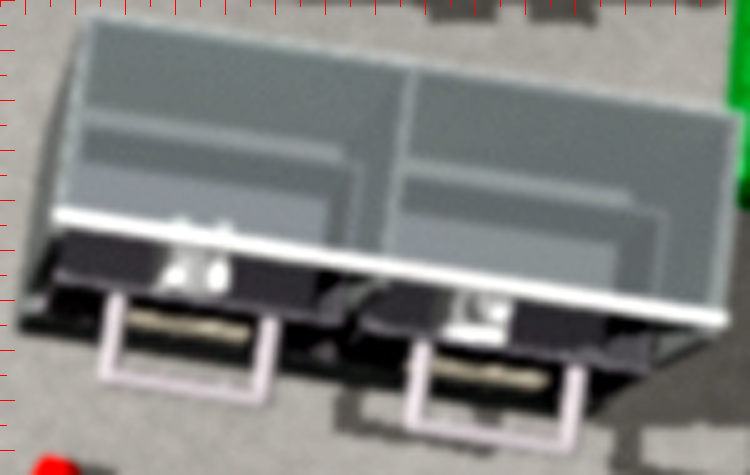

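```bash
python3 - <<'E'
from h import *
import pickle
c=pickle.load(open("c0.pkl","rb"))
T,S=c["top"],c["side"]
t=lambda x,y:(365+x/5-.5,80+y/5-.5)
a,b=onz(T,*t(55,213),182),onz(T,*t(727,320),182); d=a-b; print(a,b,np.linalg.norm(d),np.arctan2(-d[0],d[1]))
a,b=onz(T,*t(90,15),186),onz(T,*t(740,113),186); d=a-b; print(a,b,np.linalg.norm(d),np.arctan2(-d[0],d[1]))
a,b=onz(T,*t(90,15),186),onz(T,*t(55,213),186); d=a-b; print(d,np.linalg.norm(d),np.arctan2(d[1],d[0]))
cropc(T,"tj2.png",250,125,315,215,6.6)
E
```

```text
[647.24250146  13.26501242 182.        ] [ 600.01178504 -314.76358152  182.        ] 331.4113743017405 -0.14300074406195373
[746.47996546  -2.59296821 186.        ] [ 702.55333987 -321.44971462  186.        ] 321.86825436126344 -0.1369011613238213
[100.40525916 -16.32408001   0.        ] 101.72360422022649 -0.16117171789390153
```

View pics/tj2.png

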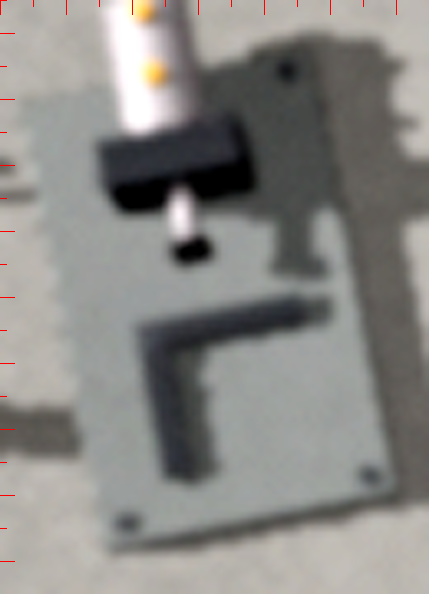

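View pics/srk.png

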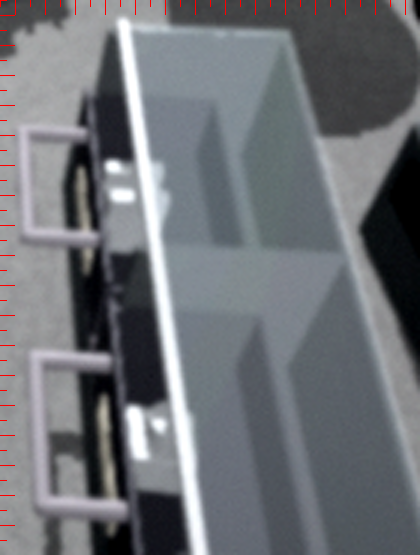

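```bash
cat >> h.py <<'E'
BY=-0.145; JY=0.21
xb=np.array([np.cos(BY),np.sin(BY),0]); yb=np.array([-np.sin(BY),np.cos(BY),0]); Z=np.array([0,0,1.])
M=np.array([573.5,-63.5,120.]); H=M+42*xb-60*Z
def Rof(z,y): z=z/np.linalg.norm(z); y=y-z*(y@z); y/=np.linalg.norm(y); return R.from_matrix(np.c_[np.cross(y,z),y,z])
def tdir(th): return np.sin(th)*xb-np.cos(th)*Z
def bar(q): return H+(-42*np.cos(q)-60*np.sin(q))*xb+(60*np.cos(q)-42*np.sin(q))*Z
def Rbar(th,s=1): return Rof(tdir(th), s*(np.cos(th)*xb+np.sin(th)*Z))
def show(s,tcp,Rt):
    R0=R.from_euler("xyz",s["tcp_rot"]); p=R0.inv().apply(np.array(tcp)-s["eef_pos"]); r=(R0.inv()*Rt).as_rotvec()/np.radians(6)
    print("t%.2f  d"%s["t"],p.round(1),"r",r.round(2),"|d|%.0f |r|deg %.0f"%(np.linalg.norm(p),6*np.linalg.norm(r)))
E
python3 - <<'E'
from cell import env,viewer
from h import *
import pickle
c=pickle.load(open("c0.pkl","rb"))
s=env.state()
print(H,bar(.6))
for sg in(1,-1): show(s,M-271*tdir(.5),Rbar(.5,sg))
T=c["top"];S=c["side"]
t=lambda x,y:(250+x/6.6-.5,125+y/6.6-.5)
P=[onz(T,*t(*p),20) for p in [(287,70),(370,475),(128,523),(110,540),(390,495)]]
print([np.arctan2(*(P[a]-P[b])[[1,0]]) for a,b in[(0,1)]],[np.arctan2(*( P[a]-P[b])[[0,1]])for a,b in [(1,2),(4,3)]])
print("bottle",onz(T,203,190,0),onz(S,313,160,0),"cup",onz(T,197,152,70),onz(S,345,155,0))
E
```

```text
[615.05924805 -69.56868205  60.        ] [547.23589678 -59.66478884  85.80515301]
t0.20  d [ 400.3 -425.6   46.9] r [-4.32  2.53 -9.94] |d|586 |r|deg 67
t0.20  d [ 400.3 -425.6   46.9] r [ 2.9   4.95 19.35] |d|586 |r|deg 121
[np.float64(0.2264055280459745)] [np.float64(2.924205017960943), np.float64(2.960930664413701)]
bottle [490.90138359 486.78369966   0.        ] [495.83366869 467.32991754   0.        ] cup [587.22378402 486.64429033  70.        ] [599.14426889 484.20411277   0.        ]
```

>>> play_rows --fingers 0.32 --increments '[{"dx":400,"dy":-426,"dz":47,"rx":-4.3,"ry":2.5,"rz":-9.9},{"dx":400,"dy":-426,"dz":47,"rx":-4.3,"ry":2.5,"rz":-9.9},{"dx":400,"dy":-426,"dz":47,"rx":-4.3,"ry":2.5,"rz":-9.9},{"dx":400,"dy":-426,"dz":47,"rx":-4.3,"ry":2.5,"rz":-9.9},{"dx":400,"dy":-426,"dz":47,"rx":-4.3,"ry":2.5,"rz":-9.9},{"dx":400,"dy":-426,"dz":47,"rx":-4.3,"ry":2.5,"rz":-9.9},{"dx":400,"dy":-426,"dz":47,"rx":-4.3,"ry":2.5,"rz":-9.9},{"dx":400,"dy":-426,"dz":47,"rx":-4.3,"ry":2.5,"rz":-9.9}]'

```text
t: 0.87
eef_pos: [348.3, -275.6, 378.0]
tcp_rot: [2.706, -0.029, 1.281]
ft_force: [1.5, -0.3, -0.0]
opening: 0.498
```

```bash
python3 - <<'E'
from cell import env,viewer
from h import *
s=env.state(); print(s["joints"].round(3),s["eef_pos"].round(1))
show(s,M-271*tdir(.5),Rbar(.5,1))
E
```

```text
[-0.865  0.241  2.091  0.537  0.515 -1.001] [ 348.3 -275.6  378. ]
t0.87  d [248.1  12.7  36.1] r [-0.6   0.37 -1.36] |d|251 |r|deg 9
```

```bash
python3 - <<'E'
from cell import env,viewer
from h import *
s=env.state()
show(s,M-240*tdir(.4),Rbar(.4,1))
E
```

```text
t0.87  d [252.9  38.3  66.7] r [ 0.35  0.3  -1.37] |d|264 |r|deg 9
```

>>> play_rows --increments '[{"dx":253,"dy":38,"dz":67,"rx":0.35,"ry":0.3,"rz":-1.4},{"dx":253,"dy":38,"dz":67,"rx":0.35,"ry":0.3,"rz":-1.4},{"dx":253,"dy":38,"dz":67,"rx":0.35,"ry":0.3,"rz":-1.4},{"dx":253,"dy":38,"dz":67,"rx":0.35,"ry":0.3,"rz":-1.4},{"dx":253,"dy":38,"dz":67,"rx":0.35,"ry":0.3,"rz":-1.4},{"dx":253,"dy":38,"dz":67,"rx":0.35,"ry":0.3,"rz":-1.4},{"dx":253,"dy":38,"dz":67,"rx":0.35,"ry":0.3,"rz":-1.4},{"dx":253,"dy":38,"dz":67,"rx":0.35,"ry":0.3,"rz":-1.4}]'

```text
t: 1.53
eef_pos: [482.1, -47.0, 340.0]
tcp_rot: [2.742, 0.002, 1.432]
ft_force: [-0.7, 0.2, -0.4]
opening: 0.32
```

```bash
python3 - <<'E'
from cell import env,viewer
from h import *
s=env.state(); print(s["joints"].round(3),s["eef_pos"].round(1),s["ft_force"])
show(s,M-240*tdir(.4),Rbar(.4,1))
S=viewer.read_camera("side");T=viewer.read_camera("top")
cropc(S,"s1.png",330,160,480,330,3.4)
E
```

```text
[-0.24   0.352  2.049  0.113  0.345 -0.201] [482.1 -47.  340. ] [-0.72352494  0.15325811 -0.40263825]
t1.53  d [-3.1 -0.2 -1.2] r [-0.   -0.01  0.06] |d|3 |r|deg 0
```

View pics/s1.png

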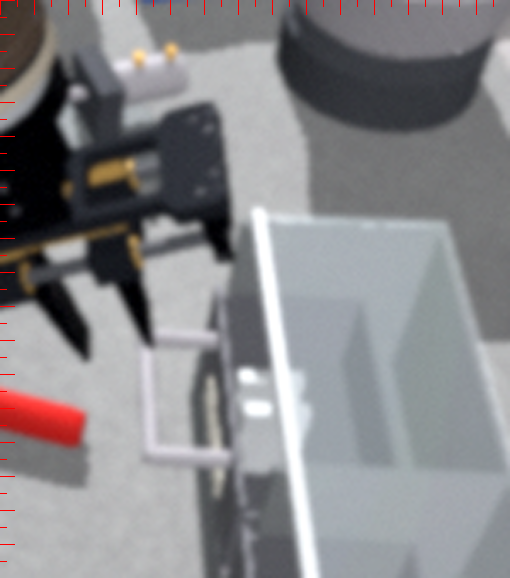

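```bash
python3 - <<'E'
from cell import env,viewer
from h import *
import pickle
S=pickle.load(open("c0.pkl","rb"))["side"]
s=env.state();Rt=R.from_euler("xyz",s["tcp_rot"])
tip=[s["eef_pos"]+Rt.apply([0,y,190]) for y in(-20,20)]
print((proj(S,tip)-[330,160])*3.4)
for k in (50,60,69): show(s,M-(171+69-k-0)*tdir(.4),Rbar(.4,1))
E
```

```text
[[ 79.78902773 349.57308747]
 [150.36632966 334.99091612]]
t1.63  d [-0.6  0.4 49.5] r [-0.   -0.    0.04] |d|50 |r|deg 0
t1.63  d [-0.6  0.4 59.5] r [-0.   -0.    0.04] |d|60 |r|deg 0
t1.63  d [-0.6  0.4 68.5] r [-0.   -0.    0.04] |d|69 |r|deg 0
```

>>> play_rows --increments '[{"dz":25},{"dz":45},{"dz":62},{"dz":62},{"dz":62}]'

```text
invalid input
```

```bash
python3 - <<'E'
from cell import env,viewer
from h import *
s=env.state(); print(s["joints"].round(3),s["eef_pos"].round(1),s["ft_force"])
S=viewer.read_camera("side");T=viewer.read_camera("top")
cropc(S,"s2.png",330,200,430,330,4.5)
cropc(T,"t2.png",365,80,465,180,5.5)
E
```

```text
[-0.246  0.35   2.05   0.116  0.346 -0.207] [481.  -49.4 340.4] [ 0.21970042 -1.23399357  0.63959458]
```

View pics/s2.png

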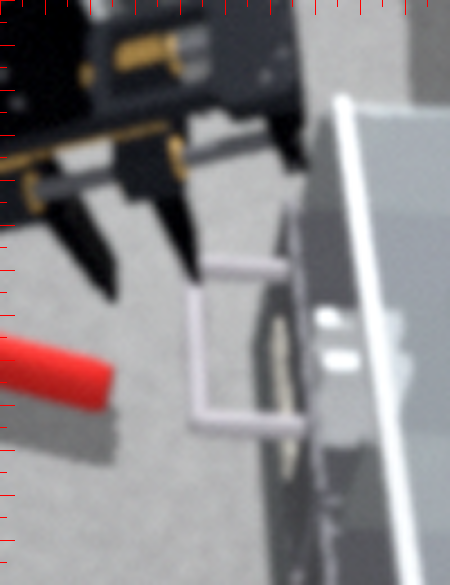

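View pics/t2.png

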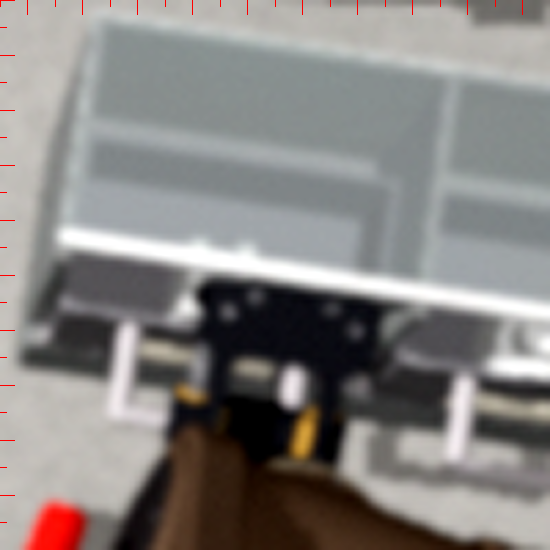

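>>> play_rows --fingers 0.32 --increments '[{"dx":0,"dy":0,"dz":25,"rx":0,"ry":0,"rz":0},{"dx":0,"dy":0,"dz":45,"rx":0,"ry":0,"rz":0},{"dx":0,"dy":0,"dz":62,"rx":0,"ry":0,"rz":0},{"dx":0,"dy":0,"dz":62,"rx":0,"ry":0,"rz":0}]'

```text
t: 2.07
eef_pos: [504.5, -55.5, 281.6]
tcp_rot: [2.744, 0.001, 1.425]
ft_force: [-0.1, -0.3, -0.5]
opening: 0.318
```

```bash
python3 - <<'E'
from cell import env,viewer
from h import *
s=env.state(); print(s["joints"].round(3),s["eef_pos"].round(1),s["ft_force"])
S=viewer.read_camera("side")
cropc(S,"s3.png",330,200,430,330,4.5)
E
```

```text
[-0.246  0.478  2.05   0.171  0.222 -0.26 ] [504.5 -55.5 281.6] [-0.09398065 -0.30460222 -0.48904189]
```

View pics/s3.png

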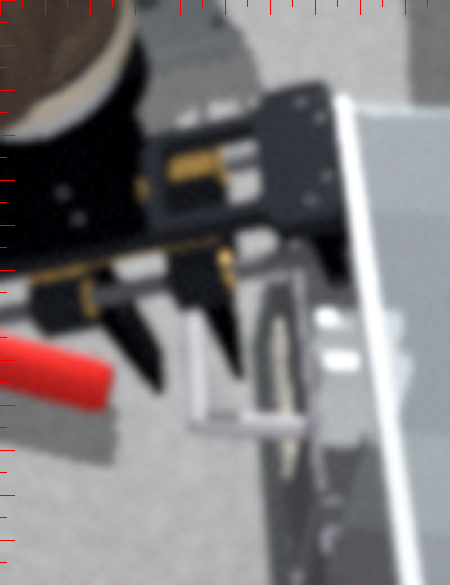

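```bash
cat > kin.py <<'E'
from h import *
from scipy.optimize import least_squares
D=[([-1.31457,.49157,1.55944,0,1.09168,-.10562],[221.25,-584.5,404.16],[-3.1405,-.0001,.36185]),
([-0.865,0.241,2.091,0.537,0.515,-1.001],[348.3,-275.6,378.],[2.706,-.029,1.281]),
([-0.24,.352,2.049,.113,.345,-.201],[482.1,-47,340],[2.742,.002,1.432]),
([-0.246,0.35,2.05,0.116,0.346,-0.207],[481.,-49.4,340.4],None),
([-0.246,0.478,2.05,0.171,0.222,-0.26],[504.5,-55.5,281.6],[2.744,.001,1.425])]
def fk(q,p):
    a1,b,h,L2,e,L3,d6,y0=p[:8]
    r1=R.from_euler("z",q[0]);r2=r1*R.from_euler("y",q[1]);r3=r2*R.from_euler("y",q[2]);r5=r3*R.from_euler("z",q[3])*R.from_euler("y",q[4])
    return r1.apply([a1,b,h])+r2.apply([0,0,L2])+r3.apply([e,0,L3])+r5.apply([0,0,d6]), r5*R.from_euler("z",q[5]+y0)
def res(p):
    o=[]
    for q,x,r in D: o+=list(fk(q,p)[0]-x)
    return o
if __name__=="__main__":
    f=least_squares(res,[0,60,350,400,0,400,100,0],x_scale=[100]*7+[1]); print(f.x.round(1),np.round(f.fun,1))
    for q,x,r in D:
        if r: print(((fk(q,f.x)[1].inv())*R.from_euler("xyz",r)).as_rotvec())
E
python3 kin.py
```

```text
[  0.7  65.9 195.8 586.5  42.9 410.3  81.1   0. ] [ 0.   0.   0.1 -0.1  0.1 -0.2  0.   0.1 -0.1  0.1 -0.1  0.2 -0.  -0.1
  0.1]
[ 1.34405619e-05 -1.12058540e-05  1.57079261e+00]
[-7.50354630e-05 -1.87609846e-03  1.57087982e+00]
[ 3.51072055e-04 -7.31066889e-04  1.57134109e+00]
[-1.11941464e-03 -7.42208333e-04  1.57105298e+00]
```

```bash
cat >> kin.py <<'E'
P0=np.array([0.7,65.9,195.8,586.5,42.9,410.3,81.1,1.5708])
lo=np.array([-3.1,-.84,.05,-1.13,.06,-2.69]);hi=np.array([3.1,2.19,2.79,4.28,2.93,2.69])
def ik(pos,Rt,q0):
    def f(q):
        p,r=fk(q,P0); return np.r_[(p-pos)/100,(r.inv()*Rt).as_rotvec()*2]
    s=least_squares(f,np.clip(q0,lo+.001,hi-.001),bounds=(lo,hi)); return s.x,np.linalg.norm(s.fun)
E
cat > chk.py <<'E'
from kin import *
q0=[-0.246,0.478,2.05,0.171,0.222,-0.26]
for th0,th1 in [(.4,.4),(.4,.3),(.4,.2)]:
    q=q0
    for k in np.linspace(0,.6,7):
        th=th0+(th1-th0)*k/.6
        q,e=ik(bar(k)-178*tdir(th),Rbar(th,1),q); print(th0,th1,round(k,1),q.round(2),round(e,3))
print("block")
q=q0
for th in (.3,.45,.6):
    g=H+xb*(22*np.cos(.6)-50*np.sin(.6))+Z*(22*np.sin(.6)+50*np.cos(.6))
    for sg in (1,-1):
        for back in (80,0):
            x,e=ik(g-(171+back)*tdir(th),Rof(tdir(th),sg*yb),[-.2,.5,1.9,0,.4,-1.5*sg]); print(th,sg,back,x.round(2),round(e,3))
E
python3 chk.py
```

```text
0.4 0.4 0.0 [-0.24  0.47  2.05  0.17  0.22 -0.26] 0.0
0.4 0.4 0.1 [-0.24  0.48  2.07  0.19  0.21 -0.27] 0.0
0.4 0.4 0.2 [-0.24  0.48  2.08  0.21  0.19 -0.3 ] 0.0
0.4 0.4 0.3 [-0.25  0.49  2.1   0.24  0.16 -0.33] 0.0
0.4 0.4 0.4 [-0.25  0.49  2.11  0.28  0.14 -0.37] 0.0
0.4 0.4 0.5 [-0.25  0.5   2.12  0.33  0.12 -0.42] 0.0
0.4 0.4 0.6 [-0.25  0.51  2.14  0.41  0.1  -0.5 ] 0.0
0.4 0.3 0.0 [-0.24  0.47  2.05  0.17  0.22 -0.26] 0.0
0.4 0.3 0.1 [-0.24  0.48  2.05  0.16  0.23 -0.25] 0.0
0.4 0.3 0.2 [-0.24  0.48  2.06  0.15  0.24 -0.24] 0.0
0.4 0.3 0.3 [-0.24  0.49  2.07  0.14  0.24 -0.23] 0.0
0.4 0.3 0.4 [-0.24  0.5   2.07  0.13  0.25 -0.22] 0.0
0.4 0.3 0.5 [-0.24  0.51  2.07  0.12  0.25 -0.21] 0.0
0.4 0.3 0.6 [-0.24  0.52  2.07  0.11  0.25 -0.2 ] 0.0
0.4 0.2 0.0 [-0.24  0.47  2.05  0.17  0.22 -0.26] 0.0
0.4 0.2 0.1 [-0.24  0.48  2.04  0.14  0.26 -0.22] 0.0
0.4 0.2 0.2 [-0.24  0.48  2.04  0.11  0.29 -0.2 ] 0.0
0.4 0.2 0.3 [-0.24  0.49  2.03  0.09  0.32 -0.18] 0.0
0.4 0.2 0.4 [-0.24  0.5   2.03  0.07  0.35 -0.16] 0.0
0.4 0.2 0.5 [-0.24  0.52  2.02  0.06  0.38 -0.15] 0.0
0.4 0.2 0.6 [-0.24  0.53  2.01  0.05  0.4  -0.13] 0.0
block
0.3 1 80 [-0.24  0.4   1.9   0.05  0.54 -1.7 ] 0.0
0.3 1 0 [-0.23  0.54  1.91  0.07  0.39 -1.71] 0.0
0.3 -1 80 [-0.24  0.4   1.9   0.05  0.54  1.44] 0.0
0.3 -1 0 [-0.23  0.54  1.91  0.07  0.39  1.43] 0.0
0.45 1 80 [-0.24  0.37  2.02  0.15  0.3  -1.8 ] 0.0
0.45 1 0 [-0.24  0.53  2.01  0.25  0.16 -1.9 ] 0.0
0.45 -1 80 [-0.24  0.37  2.02  0.15  0.3   1.34] 0.0
0.45 -1 0 [-0.24  0.53  2.01  0.25  0.16  1.24] 0.0
0.6 1 80 [-0.25  0.36  2.15  1.03  0.07 -2.69] 0.003
0.6 1 0 [-0.24  0.52  2.07  1.04  0.06 -2.69] 0.175
0.6 -1 80 [-0.25  0.36  2.15  1.06  0.07  0.42] 0.0
0.6 -1 0 [-0.24  0.53  2.1   2.57  0.1  -1.09] 0.0
```

>>> play_rows --fingers 0 --increments '[{"dx":0,"dy":0,"dz":0,"rx":0,"ry":0,"rz":0},{"dx":0,"dy":0,"dz":0,"rx":0,"ry":0,"rz":0},{"dx":0,"dy":0,"dz":0,"rx":0,"ry":0,"rz":0},{"dx":0,"dy":0,"dz":0,"rx":0,"ry":0,"rz":0}]'

```text
t: 2.45
eef_pos: [504.7, -55.5, 284.1]
tcp_rot: [2.739, 0.002, 1.425]
ft_force: [3.0, -1.0, -1.8]
opening: 0.099
```

```bash
python3 - <<'E'
from cell import env,viewer
from h import *
s=env.state(); print(s["joints"].round(3),s["eef_pos"].round(1),s["ft_force"],s["opening"]*95)
R0=R.from_euler("xyz",s["tcp_rot"])
b0=bar(0)-178*tdir(.4)
print(R0.inv().apply(b0-s["eef_pos"]))
for k in [.1,.2,.3,.4,.5,.6,.62,.64]:
    th=.4-.1*k/.6; T=bar(k)-178*tdir(th)
    print(k, R0.inv().apply(T-b0).round(1),((Rbar(.4).inv()*Rbar(th)).as_rotvec()/np.radians(6)).round(2))
E
```

```text
[-0.246  0.474  2.048  0.17   0.222 -0.258] [504.7 -55.5 284.1] [ 3.04730688 -1.04680959 -1.82174266] 9.361542715610604
[ 2.06475927 -0.14372733  0.07154751]
0.1 [ 0.  -4.1  1.9] [0.16 0.   0.  ]
0.2 [ 0.  -8.   4.6] [0.32 0.   0.  ]
0.3 [  0.  -11.6   7.9] [0.48 0.   0.  ]
0.4 [  0.  -14.8  12. ] [ 0.64  0.   -0.  ]
0.5 [  0.  -17.7  16.7] [ 0.8  0.  -0. ]
0.6 [  0. -20.  22.] [0.95 0.   0.  ]
0.62 [  0.1 -20.5  23.1] [ 0.99  0.   -0.  ]
0.64 [  0.1 -20.8  24.3] [1.02 0.   0.  ]
```

>>> play_rows --fingers 0 --increments '[{"dx":0,"dy":-2,"dz":1,"rx":0.08,"ry":0,"rz":0},{"dx":0,"dy":-4.1,"dz":1.9,"rx":0.16,"ry":0,"rz":0},{"dx":0,"dy":-6,"dz":3.2,"rx":0.24,"ry":0,"rz":0},{"dx":0,"dy":-8,"dz":4.6,"rx":0.32,"ry":0,"rz":0},{"dx":0,"dy":-9.8,"dz":6.2,"rx":0.4,"ry":0,"rz":0},{"dx":0,"dy":-11.6,"dz":7.9,"rx":0.48,"ry":0,"rz":0},{"dx":0,"dy":-13.2,"dz":9.9,"rx":0.56,"ry":0,"rz":0},{"dx":0,"dy":-14.8,"dz":12,"rx":0.64,"ry":0,"rz":0}]'

```text
t: 3.12
eef_pos: [497.0, -54.3, 269.0]
tcp_rot: [2.8, 0.003, 1.425]
ft_force: [3.6, 1.3, 8.7]
opening: 0.096
```

```bash
cat > st.py <<'E'
from cell import env,viewer
from kin import *
s=env.state(); print(s["joints"].round(3),s["eef_pos"].round(1),s["ft_force"].round(1),(s["opening"]*95).round(1))
R0=R.from_euler("xyz",s["tcp_rot"])
g=s["eef_pos"]+R0.apply([0,0,178])-H
x,z=g@xb,g[2]; print("bar rel",x.round(1),z.round(1),(g@yb).round(1),"r",np.hypot(x,z).round(1),"q",(np.arctan2(-x,z)-np.arctan2(42,60)).round(3))
E
python3 st.py
```

```text
Traceback (most recent call last):
  File "st.py", line 3, in <module>
    s=env.state(); print(s["joints"].round(3),s["eef_pos"].round(1),s["ft_force"].round(1),(s["opening"]*95).round(1))
                                                                                           ^^^^^^^^^^^^^^^^^^^^^^^
AttributeError: 'float' object has no attribute 'round'
```

```bash
sed -i 's/(s\["opening"\]\*95).round(1)/round(s["opening"]*95,1)/' st.py; python3 st.py; python3 - <<'E'
from cell import env,viewer
from h import *
s=env.state()
for k in (.5,.6,.63,.66): th=.4-.1*k/.6; show(s,bar(k)-178*tdir(th),Rbar(th))
E
```

```text
[-0.246  0.494  2.066  0.129  0.242 -0.221] [497.  -54.3 269. ] [3.6 1.3 8.7] 9.1
bar rel -59.3 41.4 -2.5 r 72.3 q 0.351
t3.12  d [ 2.  -4.4  6.3] r [0.24 0.03 0.  ] |d|8 |r|deg 1
t3.12  d [ 2.  -6.4 11.7] r [0.4  0.03 0.  ] |d|14 |r|deg 2
t3.12  d [ 2.  -6.9 13.4] r [0.45 0.03 0.  ] |d|15 |r|deg 3
t3.12  d [ 2.  -7.4 15.2] r [0.5  0.03 0.  ] |d|17 |r|deg 3
```

>>> play_rows --fingers 0 --increments '[{"dx":0,"dy":-2,"dz":2.2,"rx":0.1,"ry":0,"rz":0},{"dx":0,"dy":-3.2,"dz":4.2,"rx":0.16,"ry":0,"rz":0},{"dx":0,"dy":-4.4,"dz":6.3,"rx":0.24,"ry":0,"rz":0},{"dx":0,"dy":-5.4,"dz":9,"rx":0.32,"ry":0,"rz":0},{"dx":0,"dy":-6.4,"dz":11.7,"rx":0.4,"ry":0,"rz":0},{"dx":0,"dy":-6.9,"dz":13.4,"rx":0.4,"ry":0,"rz":0},{"dx":0,"dy":-7.2,"dz":14.5,"rx":0.4,"ry":0,"rz":0},{"dx":0,"dy":-7.2,"dz":14.5,"rx":0.4,"ry":0,"rz":0}]'

```text
t: 3.78
eef_pos: [495.6, -54.0, 255.5]
tcp_rot: [2.835, 0.004, 1.425]
ft_force: [-4.2, 2.8, 23.8]
opening: 0.093
```

```bash
python3 st.py
```

```text
[-0.246  0.519  2.072  0.11   0.247 -0.204] [495.6 -54.  255.5] [-4.2  2.8 23.8] 8.9
bar rel -66.7 25.8 -2.5 r 71.5 q 0.591
```

>>> play_rows --fingers 0 --increments '[{"dx":0,"dy":0,"dz":2,"rx":0,"ry":0,"rz":0},{"dx":0,"dy":0,"dz":3,"rx":0,"ry":0,"rz":0},{"dx":0,"dy":0,"dz":3,"rx":0,"ry":0,"rz":0}]'

```text
t: 4.03
eef_pos: [495.5, -53.9, 254.9]
tcp_rot: [2.833, 0.004, 1.426]
ft_force: [-15.9, 1.9, 29.8]
opening: 0.099
```

```bash
python3 st.py
```

```text
[-0.245  0.52   2.073  0.112  0.243 -0.206] [495.5 -53.9 254.9] [-15.9   1.9  29.8] 9.4
bar rel -66.5 25.3 -2.4 r 71.2 q 0.597
```

>>> play_rows --fingers 0.32 --increments '[{"dx":0,"dy":0,"dz":-0.5,"rx":0,"ry":0,"rz":0},{"dx":0,"dy":0,"dz":-0.5,"rx":0,"ry":0,"rz":0},{"dx":0,"dy":0,"dz":-0.5,"rx":0,"ry":0,"rz":0},{"dx":0,"dy":0,"dz":-0.5,"rx":0,"ry":0,"rz":0}]'

```text
t: 4.37
eef_pos: [495.4, -53.9, 255.5]
tcp_rot: [2.833, 0.004, 1.426]
ft_force: [0.1, 0.1, -0.3]
opening: 0.297
```

```bash
python3 st.py
```

```text
[-0.245  0.519  2.073  0.112  0.244 -0.206] [495.4 -53.9 255.5] [ 0.1  0.1 -0.3] 28.3
bar rel -66.6 25.9 -2.4 r 71.4 q 0.59
```

>>> play_rows --fingers 0.32 --increments '[{"dx":0,"dy":0,"dz":-30,"rx":0,"ry":0,"rz":0},{"dx":0,"dy":0,"dz":-70,"rx":0,"ry":0,"rz":0},{"dx":0,"dy":-10,"dz":-110,"rx":0,"ry":0,"rz":0},{"dx":0,"dy":-30,"dz":-140,"rx":0,"ry":0,"rz":0},{"dx":0,"dy":-30,"dz":-140,"rx":0,"ry":0,"rz":0}]'

```text
t: 4.78
eef_pos: [422.1, -42.3, 383.1]
tcp_rot: [2.829, 0.004, 1.426]
ft_force: [1.7, 0.2, 0.1]
opening: 0.315
```

```bash
python3 - <<'E'
from cell import env,viewer
from h import *
import pickle
s=env.state(); print(s["joints"].round(3),s["eef_pos"].round(1))
c={n:viewer.read_camera(n) for n in("side","top")}; pickle.dump(c,open("c1.pkl","wb"))
cropc(c["side"],"s4.png",350,210,460,330,5)
cropc(c["top"],"t4.png",365,80,465,180,6)
E
```

```text
[-0.262  0.207  2.108  0.065  0.517 -0.17 ] [422.1 -42.3 383.1]
```

View pics/s4.png

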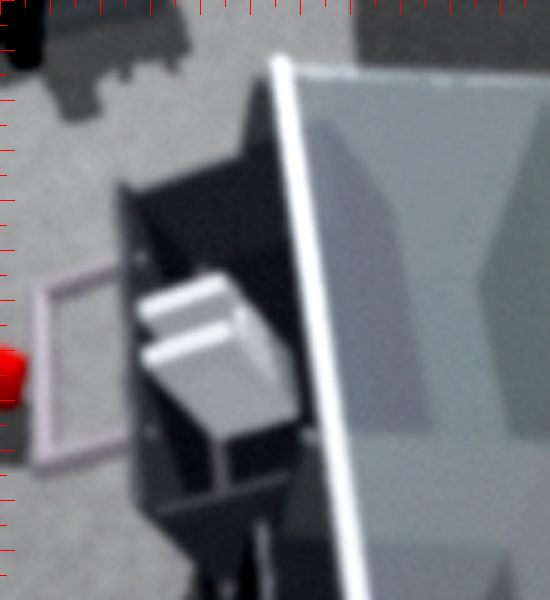

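View pics/t4.png

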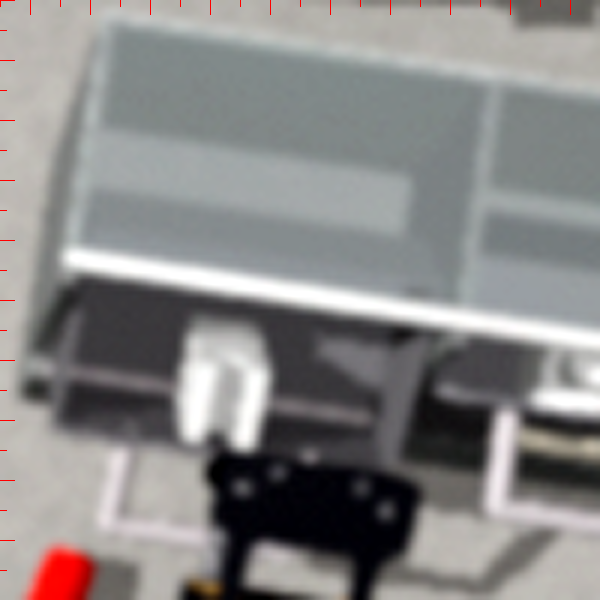

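```bash
python3 - <<'E'
from h import *
import pickle
c=pickle.load(open("c1.pkl","rb")); S,T=c["side"],c["top"]
s=lambda x,y:(350+x/5-.4,210+y/5-.4); t=lambda x,y:(365+x/6-.4,80+y/6-.4)
def W(x,y,z,q=.6): return H+xb*(x*np.cos(q)-z*np.sin(q))+yb*y+Z*(x*np.sin(q)+z*np.cos(q))
def B(p): 
    g=p-H; x,z=g@xb,g[2]; q=.6; return np.array([x*np.cos(q)+z*np.sin(q),g@yb,-x*np.sin(q)+z*np.cos(q)]).round(1)
y0=15
for n,P in [("nf",(4,y0-15,64)),("nb",(40,y0-15,64)),("ff",(4,y0+15,64)),("fb",(40,y0+15,64)),("bot nb",(40,y0-15,4)),("bot nf",(4,y0-15,4)),("wall top far",(0,75,72)),("wall top near",(0,-75,72))]:
    w=W(*P); print(n,((proj(S,w)[0]-[350,210])*5).round(0),((proj(T,w)[0]-[365,80])*6).round(0))
E
```

```text
nf [134. 339.] [223. 445.]
nb [218. 312.] [242. 368.]
ff [130. 276.] [155. 434.]
fb [212. 248.] [173. 357.]
bot nb [289. 391.] [232. 321.]
bot nf [206. 415.] [214. 395.]
wall top far [107. 180.] [ 51. 433.]
wall top near [123. 506.] [394. 489.]
```

```bash
sed -i 's/^M=.*/M=np.array([573.5,-63.5,120.])+2.5*xb/' h.py; cat >> h.py <<'E'
def W(x,y,z,q=.6): return H+xb*(x*np.cos(q)-z*np.sin(q))+yb*y+Z*(x*np.sin(q)+z*np.cos(q))
E
python3 - <<'E'
from cell import env
from kin import *
s=env.state(); g=W(23,5,57); th=.42
for back in (65,0):
    Rt=Rof(tdir(th),-yb); tc=g-(171+back)*tdir(th); show(s,tc,Rt); print(tc,ik(tc,Rt,s["joints"]))
E
```

```text
Traceback (most recent call last):
  File "h.py", line 35, in W
    def W(x,y,z,q=.6): return H+xb*(x*np.cos(q)-z*np.sin(q))+yb*y+Z*(x*np.sin(q)+z*np.cos(q))
                              ^
NameError: name 'H' is not defined
```

```bash
sed -i 's/^M=.*/M=np.array([573.5,-63.5,120.])+2.5*xb; H=M+42*xb-60*Z/' h.py
python3 - <<'E'
from cell import env
from kin import *
s=env.state(); g=W(23,5,57); th=.42
for back in (65,0):
    Rt=Rof(tdir(th),-yb); tc=g-(171+back)*tdir(th); show(s,tc,Rt); print(tc,ik(tc,Rt,s["joints"]))
E
```

```text
t4.88  d [ 6.5 67.3 68.9] r [-0.79  0.85 15.  ] |d|97 |r|deg 90
[509.97051027 -49.17009025 335.51989685] (array([-0.23067603,  0.39212241,  1.99448857,  0.10539402,  0.33808548,
        1.39306276]), np.float64(1.6956987298981442e-15))
t4.88  d [  6.7  74.4 133.5] r [-0.79  0.85 15.  ] |d|153 |r|deg 90
[536.19679974 -52.99977966 276.16911573] (array([-0.2261519 ,  0.5184504 ,  1.98450514,  0.15049446,  0.22229506,
        1.34982167]), np.float64(3.1730648395762825e-15))
```

>>> play_rows --fingers 0.74 --increments '[{"dx":0,"dy":10,"dz":5,"rx":-0.1,"ry":0.1,"rz":1.1},{"dx":1,"dy":20,"dz":10,"rx":-0.2,"ry":0.2,"rz":2.2},{"dx":2,"dy":30,"dz":20,"rx":-0.3,"ry":0.3,"rz":3.4},{"dx":3,"dy":40,"dz":30,"rx":-0.3,"ry":0.4,"rz":4.5},{"dx":4,"dy":50,"dz":40,"rx":-0.4,"ry":0.5,"rz":5.6},{"dx":5,"dy":60,"dz":50,"rx":-0.4,"ry":0.5,"rz":6.8},{"dx":6,"dy":67,"dz":60,"rx":-0.5,"ry":0.5,"rz":7.9},{"dx":6.5,"dy":67,"dz":65,"rx":-0.5,"ry":0.6,"rz":9}]'

```text
t: 5.55
eef_pos: [510.6, -49.2, 336.6]
tcp_rot: [2.932, -0.323, 0.517]
ft_force: [-0.3, 0.9, -0.6]
opening: 0.734
```

```bash
cat > go.py <<'E'
from cell import env
from kin import *
s=env.state(); g=W(23,5,57); th=.42
for back in (65,0):
    Rt=Rof(tdir(th),-yb); tc=g-(171+back)*tdir(th); show(s,tc,Rt)
print(s["joints"].round(2),s["ft_force"].round(1))
E
python3 go.py
```

```text
t5.55  d [-0.8 -0.5  0.7] r [-0.36  0.27  5.94] |d|1 |r|deg 36
t5.55  d [ 0.2  2.3 65.6] r [-0.36  0.27  5.94] |d|66 |r|deg 36
[-0.23  0.39  1.98  0.16  0.39  0.72] [-0.3  0.9 -0.6]
```

>>> play_rows --fingers 0.74 --increments '[{"dx":-0.8,"dy":-0.5,"dz":0.7,"rx":-0.36,"ry":0.27,"rz":5.94},{"dx":-0.8,"dy":-0.5,"dz":0.7,"rx":-0.36,"ry":0.27,"rz":5.94},{"dx":-0.8,"dy":-0.5,"dz":0.7,"rx":-0.36,"ry":0.27,"rz":5.94},{"dx":-0.8,"dy":-0.5,"dz":0.7,"rx":-0.36,"ry":0.27,"rz":5.94},{"dx":-0.8,"dy":-0.5,"dz":0.7,"rx":-0.36,"ry":0.27,"rz":5.94},{"dx":-0.8,"dy":-0.5,"dz":0.7,"rx":-0.36,"ry":0.27,"rz":5.94},{"dx":-0.8,"dy":-0.5,"dz":0.7,"rx":-0.36,"ry":0.27,"rz":5.94}]'

```text
t: 6.13
eef_pos: [510.6, -49.3, 334.2]
tcp_rot: [3.14, -0.417, -0.141]
ft_force: [-0.1, 0.5, 0.2]
opening: 0.739
```

```bash
python3 go.py;  python3 - <<'E'
from cell import env,viewer
from h import *
S=viewer.read_camera("side");T=viewer.read_camera("top")
cropc(S,"s5.png",350,210,460,330,5)
s=env.state();Rt=R.from_euler("xyz",s["tcp_rot"])
print((proj(S,[s["eef_pos"]+Rt.apply([0,y,190]) for y in(-35,35)])-[350,210])*5)
E
```

```text
t6.13  d [-0.  -0.  -1.5] r [-0.    0.03  0.03] |d|2 |r|deg 0
t6.13  d [ 0.1  0.  63.5] r [-0.    0.03  0.03] |d|63 |r|deg 0
[-0.23  0.4   1.99  0.11  0.34  1.39] [-0.1  0.5  0.2]
[[149.7195003  182.55191609]
 [160.91171564 333.98861272]]
```

View pics/s5.png

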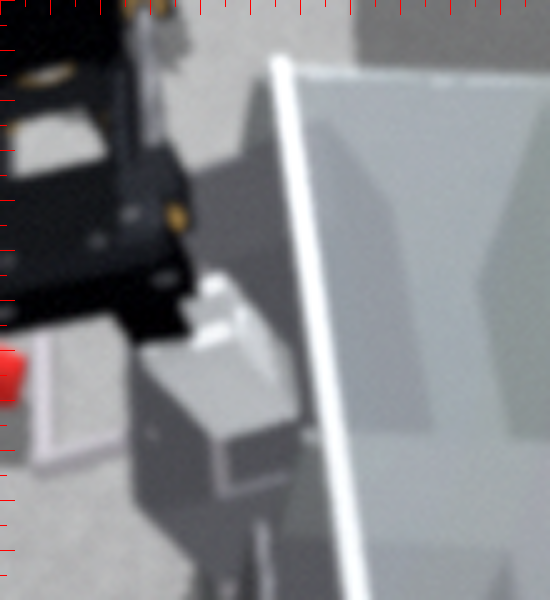

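>>> play_rows --fingers 0.74 --increments '[{"dx":0,"dy":0,"dz":20,"rx":0,"ry":0,"rz":0},{"dx":0,"dy":0,"dz":40,"rx":0,"ry":0,"rz":0},{"dx":0,"dy":0,"dz":55,"rx":0,"ry":0,"rz":0},{"dx":0,"dy":0,"dz":63,"rx":0,"ry":0,"rz":0},{"dx":0,"dy":0,"dz":63,"rx":0,"ry":0,"rz":0}]'

```text
t: 6.65
eef_pos: [536.0, -53.0, 275.5]
tcp_rot: [3.14, -0.416, -0.139]
ft_force: [-0.8, -0.5, 0.1]
opening: 0.736
```

```bash
python3 go.py;  python3 - <<'E'
from cell import env,viewer
from h import *
S=viewer.read_camera("side");T=viewer.read_camera("top")
cropc(S,"s6.png",350,210,460,330,5)
E
```

```text
t6.65  d [  0.1  -0.1 -65.5] r [-0.01  0.04  0.05] |d|66 |r|deg 0
t6.65  d [ 0.4 -0.1 -0.5] r [-0.01  0.04  0.05] |d|1 |r|deg 0
[-0.23  0.52  1.98  0.15  0.23  1.35] [-0.8 -0.5  0.1]
```

View pics/s6.png

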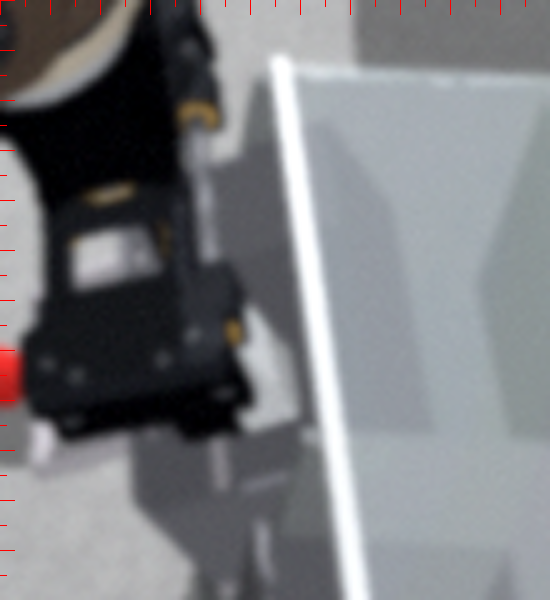

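No contact; the block lies between the fingers. Close.

>>> play_rows --fingers 0.1 --increments '[{"dx":0,"dy":0,"dz":0,"rx":0,"ry":0,"rz":0},{"dx":0,"dy":0,"dz":0,"rx":0,"ry":0,"rz":0},{"dx":0,"dy":0,"dz":0,"rx":0,"ry":0,"rz":0},{"dx":0,"dy":0,"dz":0,"rx":0,"ry":0,"rz":0},{"dx":0,"dy":0,"dz":0,"rx":0,"ry":0,"rz":0},{"dx":0,"dy":0,"dz":0,"rx":0,"ry":0,"rz":0},{"dx":0,"dy":0,"dz":0,"rx":0,"ry":0,"rz":0}]'

```text
t: 7.33
eef_pos: [535.6, -53.0, 277.3]
tcp_rot: [3.14, -0.418, -0.14]
ft_force: [-0.0, -0.1, -0.3]
opening: 0.313
```

```bash
python3 go.py; python3 -c "
from cell import env;s=env.state();print(s['opening']*95,s['ft_force'],s['moment'])
from h import *
R0=R.from_euler('xyz',s['tcp_rot'])
print(R0.inv().apply(W(0,0,70)-W(0,0,0)))"
```

```text
t7.33  d [ -0.1  -0.1 -63.7] r [-0.    0.02  0.05] |d|64 |r|deg 0
t7.33  d [ 0.1 -0.1  1.3] r [-0.    0.02  0.05] |d|1 |r|deg 0
[-0.23  0.52  1.98  0.15  0.23  1.35] [-0.  -0.1 -0.3]
29.733163431095875 [-0.02903117 -0.11614818 -0.32610543] [0.07762096 0.25253775 0.01224273]
[-12.68707528  -0.08831049 -68.84061535]
```

>>> play_rows --fingers 0.1 --increments '[{"dx":-0.5,"dy":0,"dz":-8,"rx":0,"ry":0,"rz":0},{"dx":-2.5,"dy":0,"dz":-22,"rx":0,"ry":0,"rz":0},{"dx":-5,"dy":0,"dz":-40,"rx":0,"ry":0,"rz":0},{"dx":-8,"dy":0,"dz":-60,"rx":0,"ry":0,"rz":0},{"dx":-10,"dy":0,"dz":-85,"rx":0,"ry":0,"rz":0},{"dx":-10,"dy":0,"dz":-110,"rx":0,"ry":0,"rz":0},{"dx":-10,"dy":0,"dz":-110,"rx":0,"ry":0,"rz":0}]'

```text
t: 7.92
eef_pos: [481.1, -44.9, 377.5]
tcp_rot: [3.139, -0.422, -0.139]
ft_force: [0.5, 0.7, -1.1]
opening: 0.314
```

```bash
python3 - <<'E'
from cell import env,viewer
from h import *
s=env.state(); print(s["joints"].round(2),s["eef_pos"].round(1),s["tcp_rot"],s["ft_force"],s["opening"]*95)
S=viewer.read_camera("side");T=viewer.read_camera("top")
cropc(S,"s7.png",340,190,460,330,4.2)
cropc(T,"t7.png",365,80,465,180,6)
E
```

```text
[-0.24  0.29  2.01  0.09  0.42  1.4 ] [481.1 -44.9 377.5] [ 3.13924297 -0.42226933 -0.13925436] [ 0.51268206  0.67214818 -1.14779234] 29.80033049928378
```

View pics/s7.png

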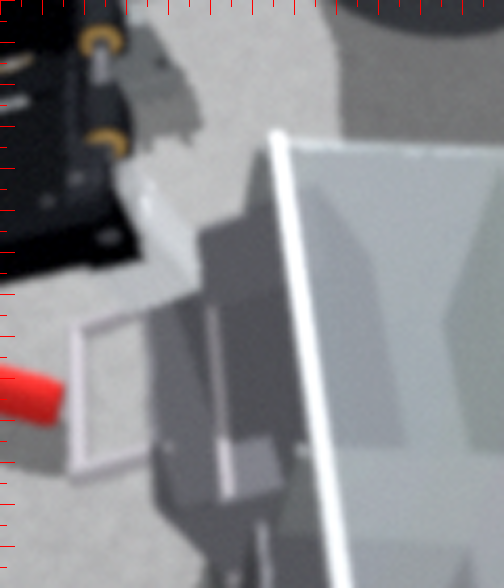

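View pics/t7.png

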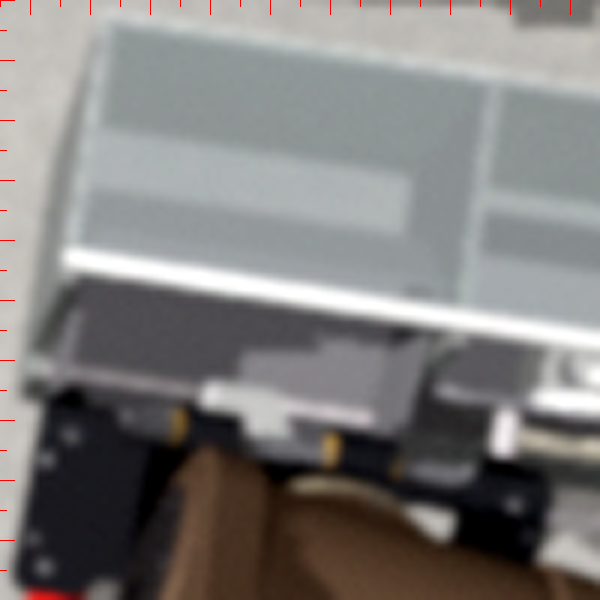

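```bash
cat >> h.py <<'E'
JY=0.213
N=np.array([528.5,276.,20.])
def jf(): return np.array([np.cos(JY),np.sin(JY),0]),np.array([-np.sin(JY),np.cos(JY),0])
def place(off,rel=.18,cx=1.,cz=23.):
    xj,yj=jf(); c=N+xj*(-18+off[0])+yj*(-15+off[1])+Z*(30+off[2]); g=c+cx*xj+cz*Z
    d=np.sin(-rel)*xj-np.cos(rel)*Z; return g-171*d, Rof(d,-yj)
E
python3 - <<'E'
from cell import env
from kin import *
s=env.state()
tc,Rt=place((-15,-12,60)); print(tc); show(s,tc,Rt); print(ik(tc,Rt,s["joints"]))
tc,Rt=place((0,0,0)); print(tc); show(s,tc,Rt); print(ik(tc,Rt,s["joints"]))
E
```

```text
[532.85299015 249.31719065 301.23727147]
t8.02  d [ -21.3 -298.9   70.1] r [ 0.43 -5.66 -3.4 ] |d|308 |r|deg 40
(array([0.32265947, 0.5792207 , 1.72166253, 0.02299881, 1.01976922,
       1.66665141]), np.float64(3.9677230634326945e-11))
[544.97729057 264.21690002 241.23727147]
t8.02  d [ -36.6 -315.4  128.9] r [ 0.43 -5.66 -3.4 ] |d|343 |r|deg 40
(array([0.33936688, 0.680317  , 1.71631994, 0.02828334, 0.92374332,
       1.6780859 ]), np.float64(4.3730696249887346e-10))
```

>>> play_rows --fingers 0.1 --increments '[{"dx":0,"dy":-25,"dz":-5,"rx":0.05,"ry":-0.6,"rz":-0.3},{"dx":-2,"dy":-65,"dz":0,"rx":0.1,"ry":-1.4,"rz":-0.8},{"dx":-6,"dy":-105,"dz":10,"rx":0.15,"ry":-2.2,"rz":-1.3},{"dx":-10,"dy":-145,"dz":25,"rx":0.2,"ry":-3,"rz":-1.8},{"dx":-14,"dy":-185,"dz":40,"rx":0.25,"ry":-3.8,"rz":-2.3},{"dx":-18,"dy":-220,"dz":55,"rx":0.3,"ry":-4.5,"rz":-2.7},{"dx":-21,"dy":-255,"dz":65,"rx":0.4,"ry":-5.2,"rz":-3.1},{"dx":-21,"dy":-280,"dz":70,"rx":0.4,"ry":-5.66,"rz":-3.4}]'

```text
t: 8.68
eef_pos: [530.5, 233.5, 298.0]
tcp_rot: [3.14, 0.188, 0.216]
ft_force: [1.1, -0.0, -2.2]
opening: 0.312
```

```bash
python3 - <<'E'
from cell import env,viewer
from kin import *
s=env.state(); print(s["opening"]*95,s["ft_force"])
tc,Rt=place((-15,-12,60)); show(s,tc,Rt)
S=viewer.read_camera("side");T=viewer.read_camera("top")
cropc(S,"s8.png",270,100,410,230,5)
cropc(T,"t8.png",230,110,340,215,5.5)
E
```

```text
29.6753768705753 [ 1.13829462 -0.03330147 -2.208977  ]
t8.68  d [  5.  -14.9  -4.3] r [0.02 0.08 0.03] |d|16 |r|deg 1
```

View pics/s8.png

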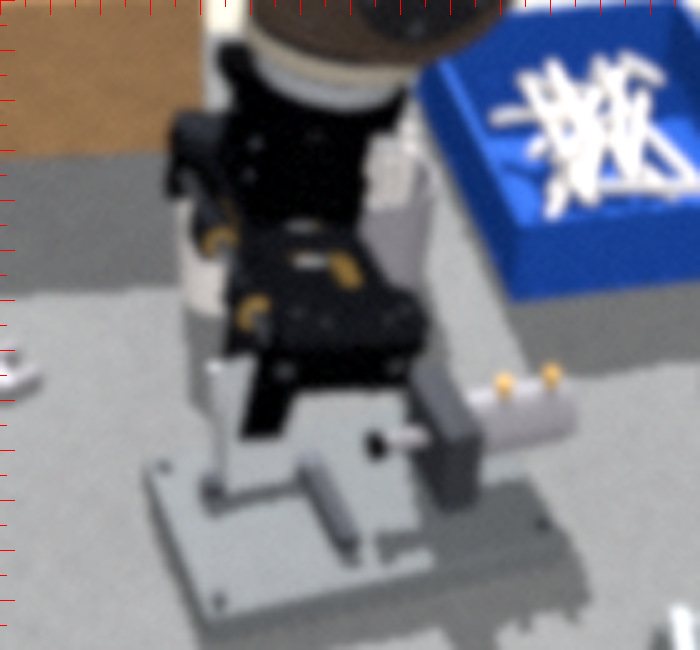

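View pics/t8.png

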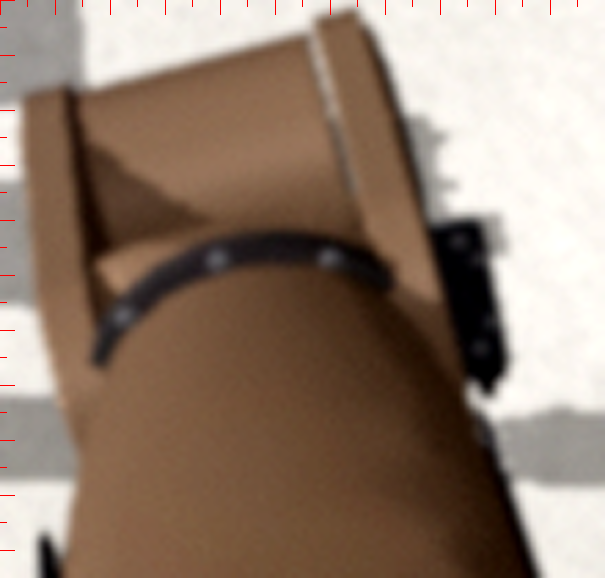

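```bash
python3 - <<'E'
from cell import env,viewer
from kin import *
S=viewer.read_camera("side")
a=S["image"][160:225,300:370,::-1].astype(float); a=np.clip((a-120)/(215-120)*255,0,255).astype(np.uint8)
cv2.imwrite("pics/s9.png",cv2.resize(a,None,fx=9,fy=9,interpolation=cv2.INTER_CUBIC))
s=env.state();R0=R.from_euler("xyz",s["tcp_rot"]);g=s["eef_pos"]+R0.apply([0,0,171]);xj,yj=jf()
c=g-xj-23*Z
for z in(30,-30): 
  for x in(-18,18): print(z,x,((proj(S,c+xj*x-yj*15+Z*z)[0]-[300,160])*9).round(0))
E
```

```text
30 -18 [139. 186.]
30 18 [267. 160.]
-30 -18 [141. 350.]
-30 18 [264. 324.]
```

View pics/s9.png

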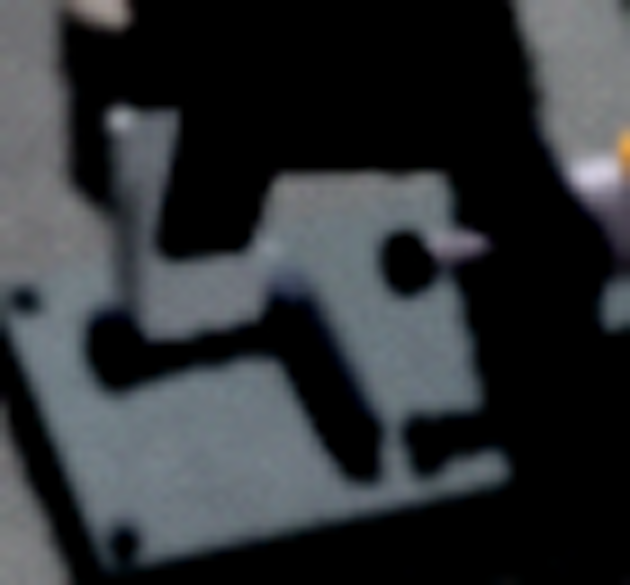

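```bash
python3 - <<'E'
from cell import env,viewer
from kin import *
s=env.state()
tc,Rt=place((-22,-35,30)); show(s,tc,Rt)
E
```

```text
t8.83  d [ 3.9  6.6 27.5] r [0.03 0.03 0.02] |d|29 |r|deg 0
```

>>> play_rows --fingers 0.1 --increments '[{"dx":2,"dy":4,"dz":10,"rx":0,"ry":0,"rz":0},{"dx":4,"dy":6.6,"dz":20,"rx":0.03,"ry":0.03,"rz":0.02},{"dx":4,"dy":6.6,"dz":27.5,"rx":0.03,"ry":0.03,"rz":0.02},{"dx":4,"dy":6.6,"dz":27.5,"rx":0.03,"ry":0.03,"rz":0.02}]'

```text
t: 9.17
eef_pos: [530.5, 224.1, 269.3]
tcp_rot: [3.141, 0.183, 0.211]
ft_force: [-0.0, -0.4, -1.5]
opening: 0.315
```

```bash
cat > look.py <<'E'
import sys
from cell import env,viewer
from kin import *
S=viewer.read_camera("side")
a=S["image"][160:225,300:370,::-1].astype(float); a=np.clip((a-100)/(215-100)*255,0,255).astype(np.uint8)
cv2.imwrite("pics/"+sys.argv[1],cv2.resize(a,None,fx=9,fy=9,interpolation=cv2.INTER_CUBIC))
s=env.state();R0=R.from_euler("xyz",s["tcp_rot"]);g=s["eef_pos"]+R0.apply([0,0,171]);xj,yj=jf()
c=g-xj-23*Z
print(s["ft_force"].round(1),s["opening"]*95, "center in nest",[((c-N)@v).round(1) for v in(xj,yj,Z)])
for z in(30,-30): 
  for x in(-18,18): print(z,x,((proj(S,c+xj*x-yj*15+Z*z)[0]-[300,160])*9).round(0))
print(((proj(S,[c-xj*18+yj*15-30*Z,N+10*Z,N-60*yj+10*Z,N-55*xj+10*Z])-[300,160])*9).round())
E
python3 look.py s10.png
```

```text
[-0.1 -0.2 -1.3] 30.052646563336417 center in nest [np.float64(-40.6), np.float64(-51.0), np.float64(59.1)]
30 -18 [143. 284.]
30 18 [270. 258.]
-30 -18 [145. 442.]
-30 18 [266. 416.]
[[115. 372.]
 [268. 300.]
 [333. 433.]
 [ 94. 336.]]
```

View pics/s10.png

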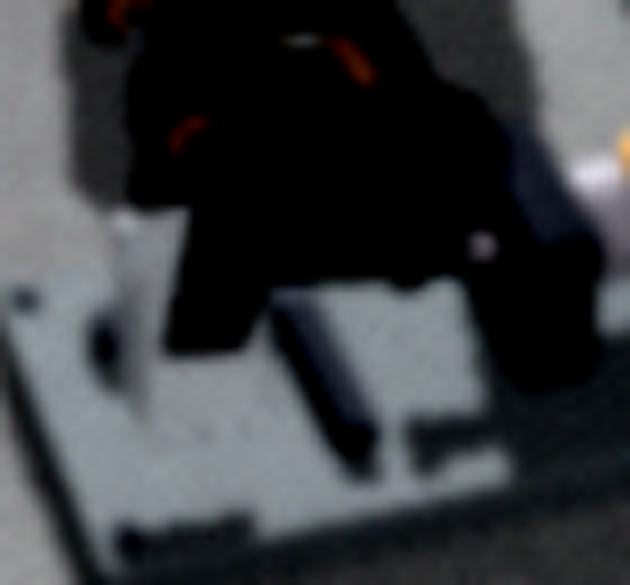

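```bash
python3 - <<'E'
from cell import env,viewer
from kin import *
S=viewer.read_camera("side")
a=cv2.resize(S["image"][170:220,305:345],None,fx=14,fy=14,interpolation=cv2.INTER_CUBIC)
a=cv2.GaussianBlur(a,(0,0),5).astype(float)
gx=np.clip((a[...,1]-a[...,0]+4)*16,0,255); g=np.clip((a[...,1]-110)*2.2,0,255)
cv2.imwrite("pics/d.png",np.vstack([np.hstack([gx])]).astype(np.uint8)); cv2.imwrite("pics/d2.png",g.astype(np.uint8))
E
```

```text
(no output)
```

View pics/d.png

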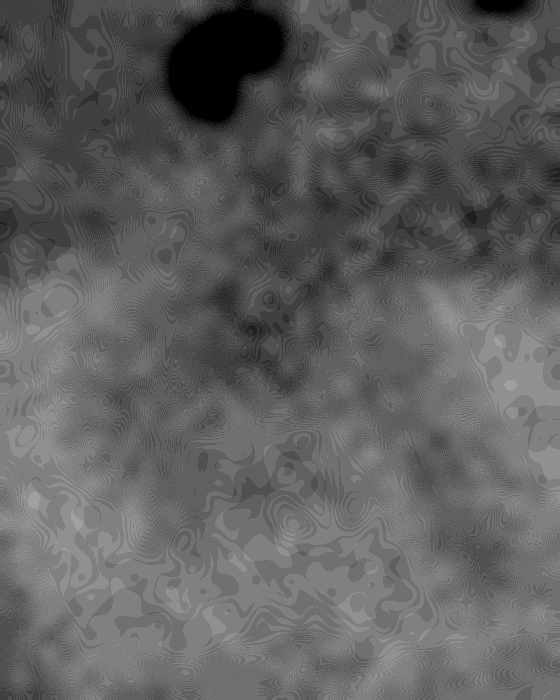

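View pics/d2.png

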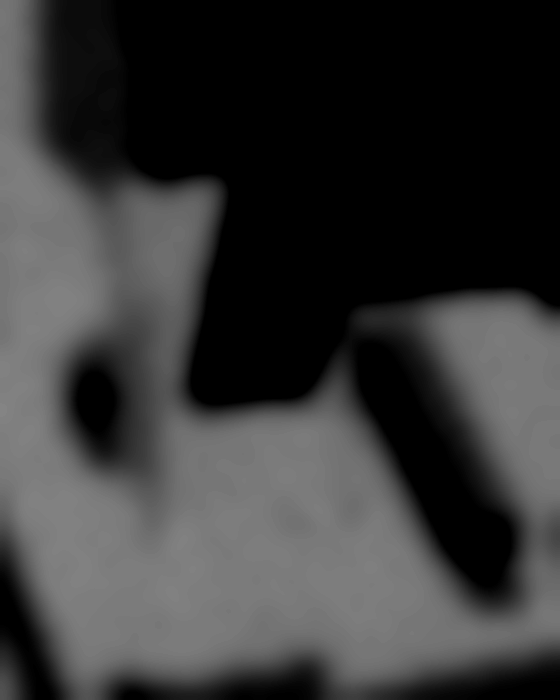

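```bash
python3 - <<'E'
from cell import env,viewer
from kin import *
s=env.state()
tc,Rt=place((-22,-35,20),rel=.28,cx=3.4,cz=23); show(s,tc,Rt);print(ik(tc,Rt,s["joints"]))
E
```

```text
t9.27  d [21.2 -0.7 10. ] r [-0.   -0.95 -0.01] |d|23 |r|deg 6
(array([0.28194744, 0.6579571 , 1.71426002, 0.02196511, 1.04884867,
       1.62611052]), np.float64(2.555499146483329e-10))
```

>>> play_rows --fingers 0.1 --increments '[{"dx":10,"dy":0,"dz":3,"rx":0,"ry":-0.5,"rz":0},{"dx":20,"dy":0,"dz":8,"rx":0,"ry":-0.95,"rz":0},{"dx":21,"dy":-0.7,"dz":10,"rx":0,"ry":-0.95,"rz":0},{"dx":21,"dy":-0.7,"dz":10,"rx":0,"ry":-0.95,"rz":0}]'

```text
t: 9.6
eef_pos: [549.4, 229.2, 257.1]
tcp_rot: [3.141, 0.279, 0.211]
ft_force: [-0.6, -0.5, -1.1]
opening: 0.315
```

```bash
sed -i 's/c=g-xj-23/c=g-3.4*xj-23/' look.py; python3 look.py s11.png; python3 - <<'E'
from cell import env,viewer
from kin import *
ims=[viewer.read_camera("side")["image"].astype(float) for _ in range(3)]
a=np.mean(ims,0)[165:225,300:350]
a=cv2.resize(a,None,fx=12,fy=12,interpolation=cv2.INTER_CUBIC)
a=cv2.GaussianBlur(a,(0,0),4).mean(2)
cv2.imwrite("pics/d3.png",np.clip((a-115)*4,0,255).astype(np.uint8))
E
```

```text
[ 0.   0.1 -1. ] 30.060849718673115 center in nest [np.float64(-40.3), np.float64(-50.1), np.float64(50.0)]
30 -18 [144. 306.]
30 18 [269. 280.]
-30 -18 [145. 462.]
-30 18 [266. 436.]
[[116. 392.]
 [268. 300.]
 [333. 433.]
 [ 94. 336.]]
```

View pics/d3.png

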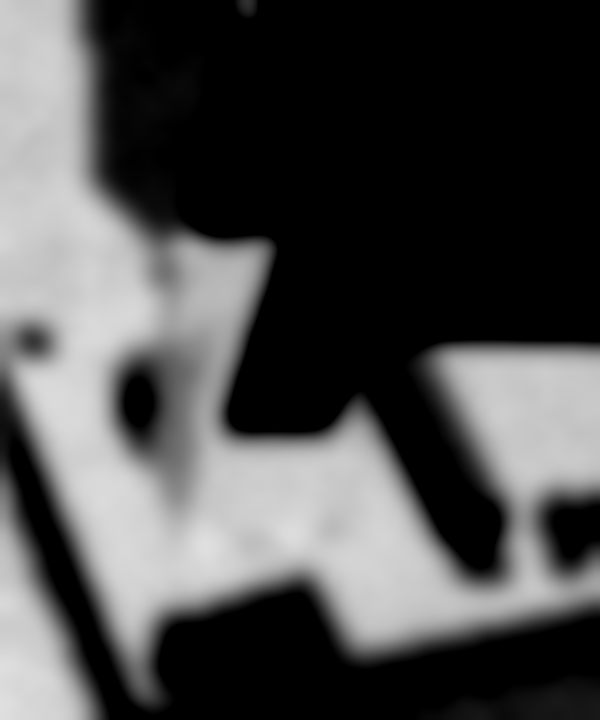

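```bash
python3 - <<'E'
from cell import env,viewer
from kin import *
s=env.state()
for o in ((-10,-10,20),(-10,-10,8),(-10,-10,0)):
    tc,Rt=place(o,rel=.28,cx=3.4,cz=23); show(s,tc,Rt)
R0=R.from_euler("xyz",s["tcp_rot"]);xj,yj=jf(); print("x,y,z in tool",[R0.inv().apply(v).round(3) for v in(xj,yj,Z)])
E
```

```text
t9.80  d [ 12.2 -25.   -3. ] r [-0.   -0.01 -0.01] |d|28 |r|deg 0
t9.80  d [ 15.5 -25.    8.5] r [-0.   -0.01 -0.01] |d|31 |r|deg 0
t9.80  d [ 17.7 -25.   16.2] r [-0.   -0.01 -0.01] |d|35 |r|deg 0
x,y,z in tool [array([ 0.961, -0.001, -0.275]), array([-0.001, -1.   ,  0.   ]), array([-0.275,  0.   , -0.961])]
```

>>> play_rows --fingers 0.1 --increments '[{"dx":6,"dy":-12,"dz":-1,"rx":0,"ry":0,"rz":0},{"dx":12.2,"dy":-25,"dz":-3,"rx":0,"ry":0,"rz":0},{"dx":13.5,"dy":-25,"dz":2,"rx":0,"ry":0,"rz":0},{"dx":15.5,"dy":-25,"dz":8.5,"rx":0,"ry":0,"rz":0},{"dx":15.5,"dy":-25,"dz":8.5,"rx":0,"ry":0,"rz":0}]'

```text
t: 10.22
eef_pos: [555.5, 256.6, 243.9]
tcp_rot: [3.141, 0.281, 0.212]
ft_force: [0.1, -0.7, -1.5]
opening: 0.317
```

```bash
python3 look.py s12.png
```

```text
[-0.2  0.5 -0.8] 30.042383494521303 center in nest [np.float64(-28.4), np.float64(-24.9), np.float64(37.1)]
30 -18 [159. 274.]
30 18 [281. 249.]
-30 -18 [160. 427.]
-30 18 [277. 401.]
[[131. 359.]
 [268. 300.]
 [333. 433.]
 [ 94. 336.]]
```

View pics/s12.png

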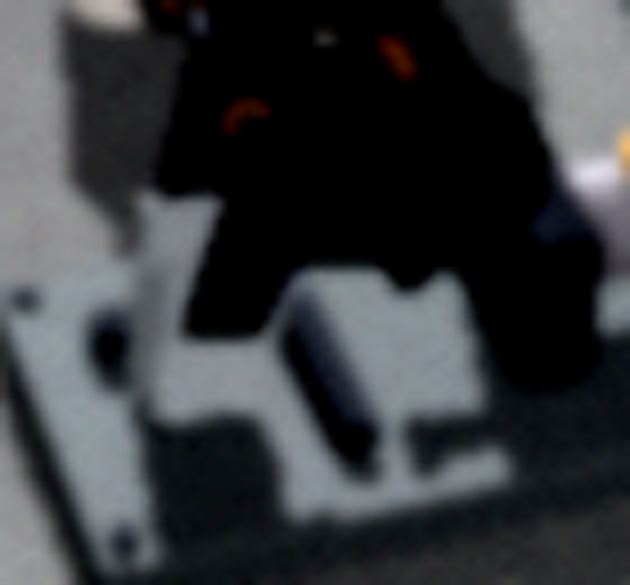

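>>> play_rows --fingers 0.1 --increments '[{"dx":0.3,"dy":0,"dz":1,"rx":0,"ry":0,"rz":0},{"dx":0.6,"dy":0,"dz":2,"rx":0,"ry":0,"rz":0},{"dx":0.8,"dy":0,"dz":3,"rx":0,"ry":0,"rz":0},{"dx":1.1,"dy":0,"dz":4,"rx":0,"ry":0,"rz":0},{"dx":1.1,"dy":0,"dz":4,"rx":0,"ry":0,"rz":0}]'

```text
t: 10.68
eef_pos: [555.6, 256.2, 240.1]
tcp_rot: [3.141, 0.281, 0.212]
ft_force: [0.3, 0.2, -1.3]
opening: 0.309
```

```bash
python3 look.py s13.png
```

```text
[-0.1  0.2 -1.5] 29.684760742041636 center in nest [np.float64(-28.5), np.float64(-25.0), np.float64(32.9)]
30 -18 [159. 285.]
30 18 [280. 260.]
-30 -18 [160. 437.]
-30 18 [277. 412.]
[[131. 370.]
 [268. 300.]
 [333. 433.]
 [ 94. 336.]]
```

View pics/s13.png

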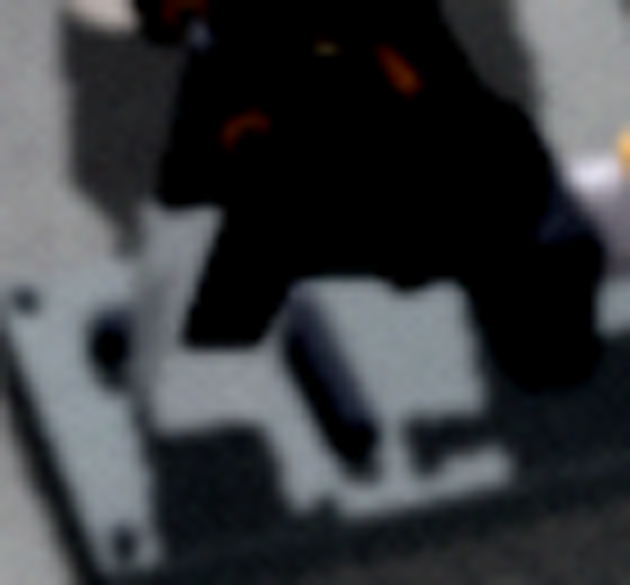

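>>> play_rows --fingers 0.1 --increments '[{"dx":0.3,"dy":0,"dz":1,"rx":0,"ry":0,"rz":0},{"dx":0.6,"dy":0,"dz":2,"rx":0,"ry":0,"rz":0},{"dx":0.8,"dy":0,"dz":3,"rx":0,"ry":0,"rz":0},{"dx":0.8,"dy":0,"dz":3,"rx":0,"ry":0,"rz":0}]'

```text
t: 11.07
eef_pos: [555.6, 256.1, 239.0]
tcp_rot: [3.141, 0.28, 0.212]
ft_force: [-3.6, -3.1, 19.4]
opening: 0.314
```

```bash
python3 look.py s14.png
```

```text
[-2.4 -2.9 18.1] 29.919194902230995 center in nest [np.float64(-28.4), np.float64(-25.3), np.float64(31.7)]
30 -18 [159. 289.]
30 18 [281. 264.]
-30 -18 [160. 440.]
-30 18 [277. 415.]
[[131. 373.]
 [268. 300.]
 [333. 433.]
 [ 94. 336.]]
```

View pics/s14.png

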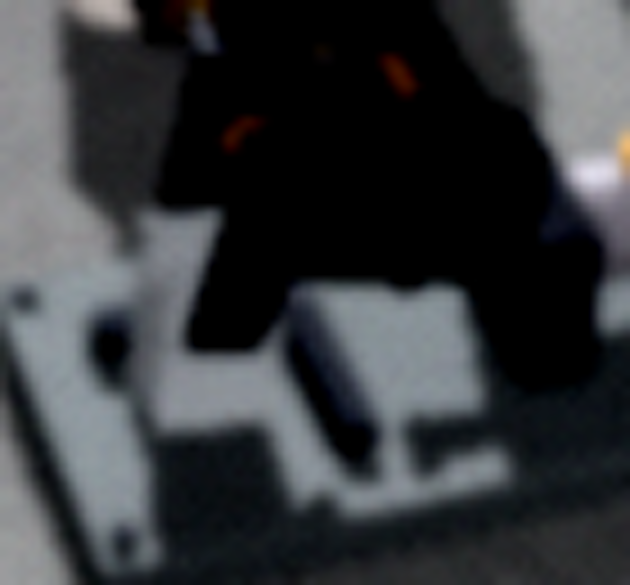

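>>> play_rows --fingers 0.1 --increments '[{"dx":-0.2,"dy":0,"dz":-0.8,"rx":0,"ry":0,"rz":0},{"dx":1.8,"dy":0,"dz":-1.4,"rx":0,"ry":0,"rz":0},{"dx":3.7,"dy":0,"dz":-1.9,"rx":0,"ry":0,"rz":0},{"dx":5.6,"dy":0,"dz":-2.5,"rx":0,"ry":0,"rz":0},{"dx":7.5,"dy":0,"dz":-3,"rx":0,"ry":0,"rz":0},{"dx":7.5,"dy":0,"dz":-3,"rx":0,"ry":0,"rz":0}]'

```text
t: 11.62
eef_pos: [563.9, 257.8, 239.5]
tcp_rot: [3.141, 0.28, 0.212]
ft_force: [-0.1, 0.1, -1.7]
opening: 0.314
```

```bash
python3 look.py s15.png
```

```text
[ 0.   0.3 -1.6] 29.826153660448842 center in nest [np.float64(-20.2), np.float64(-25.3), np.float64(32.2)]
30 -18 [187. 282.]
30 18 [308. 257.]
-30 -18 [187. 433.]
-30 18 [303. 408.]
[[158. 366.]
 [268. 300.]
 [333. 433.]
 [ 94. 336.]]
```

>>> play_rows --fingers 0.1 --increments '[{"dx":1,"dy":0,"dz":-0.1,"rx":0,"ry":0,"rz":0},{"dx":2,"dy":0,"dz":-0.3,"rx":0,"ry":0,"rz":0},{"dx":3,"dy":0,"dz":-0.6,"rx":0,"ry":0,"rz":0},{"dx":3,"dy":0,"dz":-0.6,"rx":0,"ry":0,"rz":0}]'

```text
t: 12.0
eef_pos: [566.8, 258.5, 239.3]
tcp_rot: [3.141, 0.28, 0.212]
ft_force: [0.1, -0.4, 0.2]
opening: 0.312
```

```bash
python3 look.py s16.png
```

```text
[-0.1 -0.4  1.3] 29.853796759941094 center in nest [np.float64(-17.0), np.float64(-25.3), np.float64(32.0)]
30 -18 [198. 280.]
30 18 [319. 255.]
-30 -18 [197. 432.]
-30 18 [314. 407.]
[[168. 365.]
 [268. 300.]
 [333. 433.]
 [ 94. 336.]]
```

View pics/s16.png

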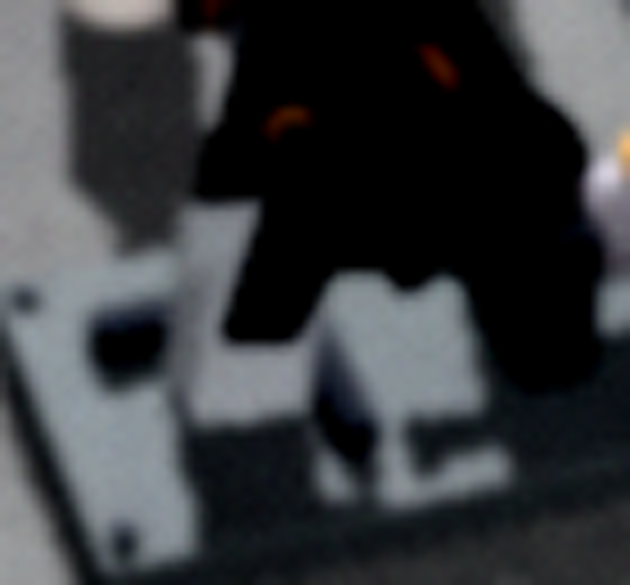

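>>> play_rows --fingers 0.1 --increments '[{"dx":1,"dy":0,"dz":-0.3,"rx":0,"ry":0,"rz":0},{"dx":2,"dy":0,"dz":-0.6,"rx":0,"ry":0,"rz":0},{"dx":3,"dy":0,"dz":-0.9,"rx":0,"ry":0,"rz":0},{"dx":3,"dy":0,"dz":-0.9,"rx":0,"ry":0,"rz":0}]'

```text
t: 12.38
eef_pos: [569.4, 259.1, 239.2]
tcp_rot: [3.141, 0.283, 0.212]
ft_force: [-5.3, -1.0, 2.9]
opening: 0.313
```

```bash
python3 look.py s17.png
```

```text
[-4.9 -0.7  2.4] 29.790847790092872 center in nest [np.float64(-14.7), np.float64(-25.3), np.float64(32.0)]
30 -18 [206. 279.]
30 18 [327. 253.]
-30 -18 [205. 430.]
-30 18 [321. 405.]
[[175. 363.]
 [268. 300.]
 [333. 433.]
 [ 94. 336.]]
```

>>> play_rows --fingers 0.1 --increments '[{"dx":-1.2,"dy":0,"dz":0.2,"rx":0,"ry":0,"rz":0},{"dx":-1.2,"dy":-2.5,"dz":0.2,"rx":0,"ry":0,"rz":0},{"dx":-1.2,"dy":-4.5,"dz":0.2,"rx":0,"ry":0,"rz":0},{"dx":-1.2,"dy":-6.5,"dz":0.2,"rx":0,"ry":0,"rz":0},{"dx":-1.2,"dy":-8,"dz":0.2,"rx":0,"ry":0,"rz":0},{"dx":-1.2,"dy":-8,"dz":0.2,"rx":0,"ry":0,"rz":0}]'

```text
t: 12.93
eef_pos: [566.5, 267.0, 239.4]
tcp_rot: [3.141, 0.282, 0.212]
ft_force: [-0.8, -0.2, -0.4]
opening: 0.315
```

```bash
python3 look.py s18.png
```

```text
[-0.5 -0.6 -1.1] 30.076006594008376 center in nest [np.float64(-15.9), np.float64(-17.1), np.float64(32.1)]
30 -18 [193. 261.]
30 18 [314. 236.]
-30 -18 [193. 412.]
-30 18 [308. 387.]
[[164. 346.]
 [268. 300.]
 [333. 433.]
 [ 94. 336.]]
```

>>> play_rows --fingers 0.1 --increments '[{"dx":0,"dy":-1,"dz":0,"rx":0,"ry":0,"rz":0},{"dx":0,"dy":-2,"dz":0,"rx":0,"ry":0,"rz":0},{"dx":0,"dy":-2.5,"dz":0,"rx":0,"ry":0,"rz":0},{"dx":0,"dy":-2.5,"dz":0,"rx":0,"ry":0,"rz":0}]'

```text
t: 13.32
eef_pos: [566.2, 268.5, 239.4]
tcp_rot: [3.138, 0.282, 0.213]
ft_force: [2.8, -9.0, -0.3]
opening: 0.309
```

```bash
python3 look.py s18.png
```

```text
[ 2.1 -8.7 -0.8] 29.731206057930088 center in nest [np.float64(-15.8), np.float64(-15.9), np.float64(32.1)]
30 -18 [192. 258.]
30 18 [312. 233.]
-30 -18 [192. 409.]
-30 18 [307. 384.]
[[163. 343.]
 [268. 300.]
 [333. 433.]
 [ 94. 336.]]
```

View pics/s18.png

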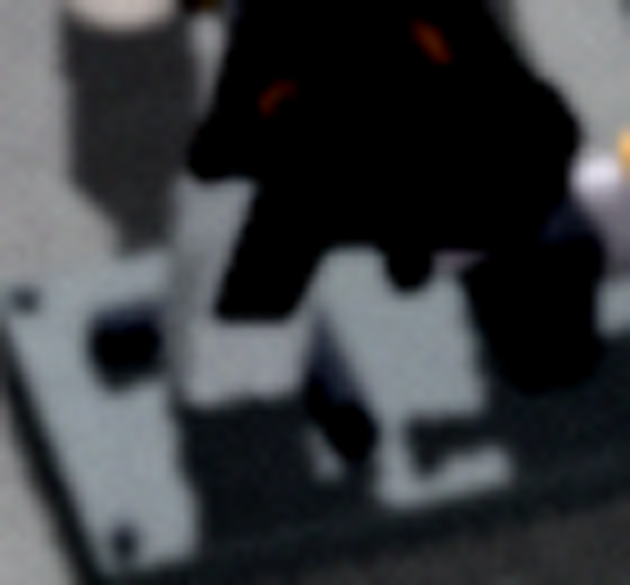

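>>> play_rows --fingers 0.1 --increments '[{"dx":0.2,"dy":-0.5,"dz":0.5,"rx":0,"ry":0,"rz":0},{"dx":0.4,"dy":-0.5,"dz":1.2,"rx":0,"ry":0,"rz":0},{"dx":1.4,"dy":-0.5,"dz":0.9,"rx":0,"ry":0,"rz":0},{"dx":2.3,"dy":-0.5,"dz":0.6,"rx":0,"ry":0,"rz":0},{"dx":2.6,"dy":-0.5,"dz":0.6,"rx":0,"ry":0,"rz":0},{"dx":2.6,"dy":-0.5,"dz":0.6,"rx":0,"ry":0,"rz":0}]'

```text
t: 13.87
eef_pos: [567.5, 268.9, 238.8]
tcp_rot: [3.137, 0.287, 0.213]
ft_force: [-8.7, -7.3, 12.8]
opening: 0.316
```

```bash
python3 look.py s19.png; python3 -c "
from cell import env;print(env.state()['moment'])"
```

```text
[-8.4 -6.6 13.5] 29.89988188263461 center in nest [np.float64(-15.2), np.float64(-15.9), np.float64(31.9)]
30 -18 [194. 258.]
30 18 [314. 233.]
-30 -18 [194. 410.]
-30 18 [309. 385.]
[[165. 343.]
 [268. 300.]
 [333. 433.]
 [ 94. 336.]]
[-1.46412683  2.09075878  0.35270767]
```

>>> play_rows --fingers 0.45 --increments '[{"dx":0,"dy":0,"dz":0,"rx":0,"ry":0,"rz":0},{"dx":0,"dy":0,"dz":0,"rx":0,"ry":0,"rz":0},{"dx":0,"dy":0,"dz":0,"rx":0,"ry":0,"rz":0},{"dx":0,"dy":0,"dz":0,"rx":0,"ry":0,"rz":0}]'

```text
t: 14.25
eef_pos: [567.6, 269.0, 238.8]
tcp_rot: [3.137, 0.287, 0.213]
ft_force: [-0.3, 0.4, 0.0]
opening: 0.446
```

```bash
python3 look.py s20.png
```

```text
[ 0.2 -0.4  0.3] 42.45044760069094 center in nest [np.float64(-15.0), np.float64(-15.8), np.float64(31.7)]
30 -18 [195. 258.]
30 18 [315. 233.]
-30 -18 [194. 409.]
-30 18 [310. 385.]
[[165. 343.]
 [268. 300.]
 [333. 433.]
 [ 94. 336.]]
```

View pics/s20.png

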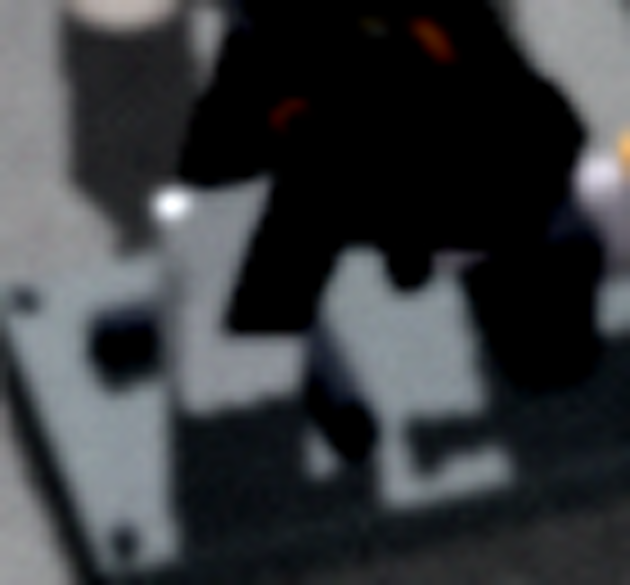

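>>> play_rows --fingers 0.45 --increments '[{"dx":-5,"dy":0,"dz":-18,"rx":0,"ry":0,"rz":0},{"dx":-14,"dy":0,"dz":-48,"rx":0,"ry":0,"rz":0},{"dx":-24,"dy":0,"dz":-84,"rx":0,"ry":0,"rz":0},{"dx":-34,"dy":0,"dz":-116,"rx":0,"ry":0,"rz":0},{"dx":-34,"dy":0,"dz":-116,"rx":0,"ry":0,"rz":0}]'

```text
t: 14.72
eef_pos: [568.1, 269.9, 366.1]
tcp_rot: [3.139, 0.278, 0.213]
ft_force: [0.2, 0.4, 1.2]
opening: 0.446
```

```bash
cat > view2.py <<'E'
import sys
from cell import env,viewer
from kin import *
S=viewer.read_camera("side");T=viewer.read_camera("top")
n=sys.argv[1]
cropc(S,"s"+n,295,150,375,230,8)
cropc(T,"t"+n,240,120,320,210,6.5)
E
python3 view2.py 21.png
```

```text
(no output)
```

View pics/s21.png

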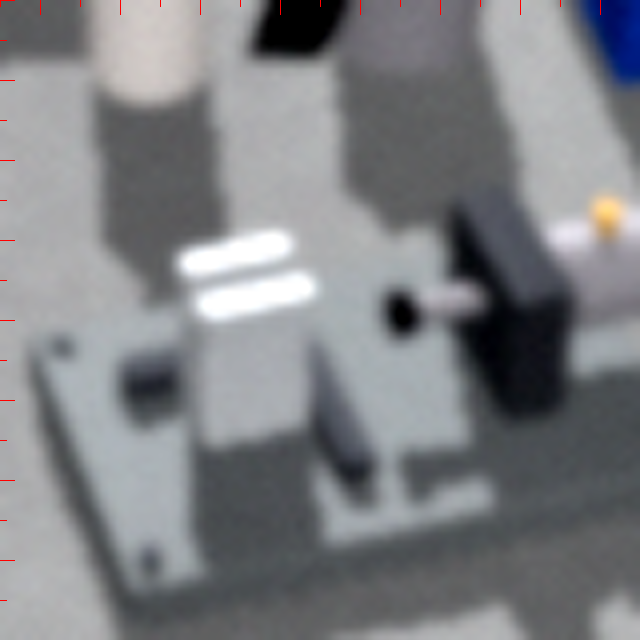

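View pics/t21.png

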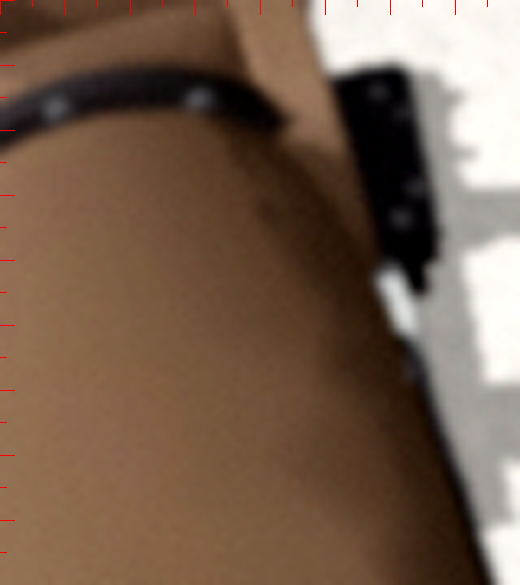

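```bash
cat > fing.py <<'E'
import sys
from cell import env
from kin import *
s=env.state();xj,yj=jf()
def F(x,y,z): return N+xj*x+yj*y+Z*(z+190)
for a in sys.argv[1:]:
    tc=F(*map(float,a.split(","))); Rt=Rof(-Z,-yj); show(s,tc,Rt)
c=s["eef_pos"]-N; print("tip", [(c@v).round(1) for v in (xj,yj)],c[2]-190,s["ft_force"].round(1),s["joints"].round(2),s["opening"]*95)
E
python3 fing.py -70,-15,85 -70,-15,25
```

```text
t14.82  d [-84.1   0.1  93.1] r [0.04 2.71 0.  ] |d|125 |r|deg 16
t14.82  d [-6.730e+01 -1.000e-01  1.507e+02] r [0.04 2.71 0.  ] |d|165 |r|deg 16
tip [np.float64(36.8), np.float64(-14.6)] 150.78248217524833 [-0.3  0.3 -1.2] [0.33 0.57 1.54 0.03 1.31 1.68] 42.767221409767586
```

>>> play_rows --fingers 0 --increments '[{"dx":-25,"dy":0,"dz":15,"rx":0,"ry":0.8,"rz":0},{"dx":-50,"dy":0,"dz":40,"rx":0,"ry":1.8,"rz":0},{"dx":-75,"dy":0,"dz":70,"rx":0,"ry":2.7,"rz":0},{"dx":-84,"dy":0,"dz":93,"rx":0,"ry":2.7,"rz":0},{"dx":-78,"dy":0,"dz":115,"rx":0,"ry":2.7,"rz":0},{"dx":-71,"dy":0,"dz":138,"rx":0,"ry":2.7,"rz":0},{"dx":-67,"dy":0,"dz":151,"rx":0,"ry":2.7,"rz":0},{"dx":-67,"dy":0,"dz":151,"rx":0,"ry":2.7,"rz":0}]'

```text
t: 15.48
eef_pos: [462.7, 246.1, 231.1]
tcp_rot: [3.137, 0.008, 0.214]
ft_force: [-0.4, -0.3, 0.7]
opening: 0.008
```

```bash
python3 fing.py -50,-15,25; python3 view2.py 22.png
```

```text
t15.48  d [20.6 -0.2 -4.1] r [0.04 0.07 0.01] |d|21 |r|deg 1
tip [np.float64(-70.6), np.float64(-15.3)] 21.07821081841513 [-0.4 -0.3  0.7] [ 0.36  0.6   1.96 -0.01  0.59  1.73] 0.7832194099528904
```

View pics/s22.png

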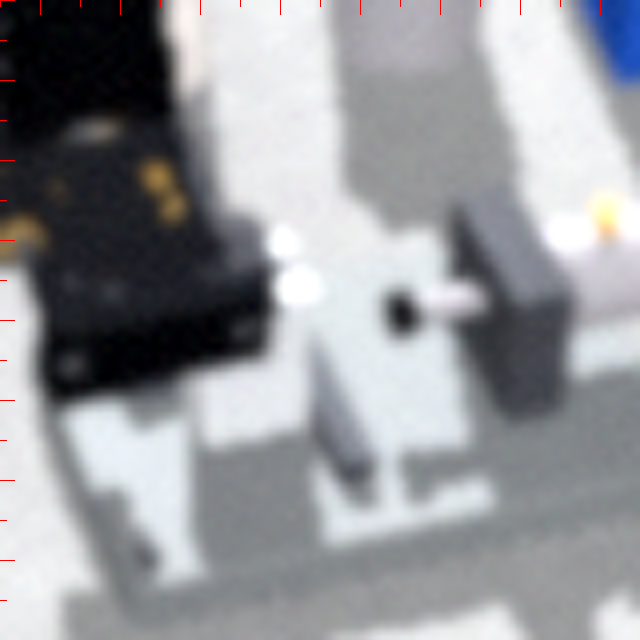

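>>> play_rows --fingers 0 --increments '[{"dx":6,"dy":0,"dz":-2,"rx":0,"ry":0,"rz":0},{"dx":12,"dy":0,"dz":-4,"rx":0,"ry":0,"rz":0},{"dx":16,"dy":0,"dz":-4,"rx":0,"ry":0,"rz":0},{"dx":18,"dy":0,"dz":-4,"rx":0,"ry":0,"rz":0},{"dx":19,"dy":0,"dz":-4,"rx":0,"ry":0,"rz":0},{"dx":20,"dy":0,"dz":-4,"rx":0,"ry":0,"rz":0},{"dx":20,"dy":0,"dz":-4,"rx":0,"ry":0,"rz":0}]'

```text
t: 16.17
eef_pos: [483.0, 250.7, 237.8]
tcp_rot: [3.138, 0.004, 0.214]
ft_force: [0.5, -0.5, -0.4]
opening: 0.006
```

```bash
python3 fing.py
```

```text
tip [np.float64(-49.8), np.float64(-15.1)] 27.777609243783218 [ 0.5 -0.5 -0.4] [ 0.36  0.61  1.91 -0.01  0.63  1.72] 0.5987446374373776
```

>>> play_rows --fingers 0 --increments '[{"dx":1,"dy":0,"dz":0,"rx":0,"ry":0,"rz":0},{"dx":2,"dy":0,"dz":0,"rx":0,"ry":0,"rz":0},{"dx":3,"dy":0,"dz":0,"rx":0,"ry":0,"rz":0},{"dx":4,"dy":0,"dz":0,"rx":0,"ry":0,"rz":0},{"dx":4,"dy":0,"dz":0,"rx":0,"ry":0,"rz":0}]'

```text
t: 16.58
eef_pos: [486.7, 251.5, 237.7]
tcp_rot: [3.137, 0.005, 0.214]
ft_force: [-2.0, -0.6, 2.7]
opening: 0.007
```

```bash
python3 fing.py
```

```text
tip [np.float64(-46.0), np.float64(-15.1)] 27.713539335458876 [-2.  -0.6  2.7] [ 0.36  0.61  1.9  -0.01  0.64  1.72] 0.6948937701666026
```

>>> play_rows --fingers 0 --increments '[{"dx":0.7,"dy":0,"dz":0,"rx":0,"ry":0,"rz":0},{"dx":1.4,"dy":0,"dz":0,"rx":0,"ry":0,"rz":0},{"dx":2,"dy":0,"dz":0,"rx":0,"ry":0,"rz":0},{"dx":2,"dy":0,"dz":0,"rx":0,"ry":0,"rz":0}]'

```text
t: 16.92
eef_pos: [487.7, 251.7, 237.7]
tcp_rot: [3.137, 0.009, 0.214]
ft_force: [-9.6, -2.5, 8.5]
opening: 0.005
```

```bash
python3 fing.py
```

```text
tip [np.float64(-45.0), np.float64(-15.1)] 27.655792831923122 [-9.6 -2.5  8.5] [ 0.36  0.61  1.9  -0.01  0.64  1.72] 0.5207385960801096
```

>>> play_rows --fingers 0 --increments '[{"dx":-8,"dy":0,"dz":0,"rx":0,"ry":0,"rz":0},{"dx":-20,"dy":0,"dz":0,"rx":0,"ry":0,"rz":0},{"dx":-20,"dy":20,"dz":2,"rx":0,"ry":0,"rz":0},{"dx":-20,"dy":48,"dz":2,"rx":0,"ry":0,"rz":0},{"dx":-10,"dy":50,"dz":2,"rx":0,"ry":0,"rz":0},{"dx":10,"dy":50,"dz":2,"rx":0,"ry":0,"rz":0},{"dx":25,"dy":50,"dz":2,"rx":0,"ry":0,"rz":0},{"dx":25,"dy":50,"dz":2,"rx":0,"ry":0,"rz":0}]'

```text
t: 17.58
eef_pos: [525.0, 208.5, 235.8]
tcp_rot: [3.137, 0.005, 0.213]
ft_force: [0.1, -0.1, 0.0]
opening: 0.008
```

```bash
python3 fing.py -20,-48,26 -20,-40,26
```

```text
t17.58  d [ -2.3 -17.2  -0.2] r [0.04 0.05 0.  ] |d|17 |r|deg 0
t17.58  d [ -2.3 -25.2  -0.3] r [0.04 0.05 0.  ] |d|25 |r|deg 0
tip [np.float64(-17.7), np.float64(-65.2)] 25.839968387957583 [ 0.1 -0.1  0. ] [ 0.26  0.63  1.86 -0.01  0.66  1.62] 0.7848492286065389
```

>>> play_rows --fingers 0 --increments '[{"dx":-1,"dy":-7,"dz":0,"rx":0,"ry":0,"rz":0},{"dx":-2,"dy":-13,"dz":0,"rx":0,"ry":0,"rz":0},{"dx":-2,"dy":-17,"dz":0,"rx":0,"ry":0,"rz":0},{"dx":-2,"dy":-19,"dz":0,"rx":0,"ry":0,"rz":0},{"dx":-2,"dy":-20,"dz":0,"rx":0,"ry":0,"rz":0},{"dx":-2,"dy":-21,"dz":0,"rx":0,"ry":0,"rz":0},{"dx":-2,"dy":-22,"dz":0,"rx":0,"ry":0,"rz":0},{"dx":-2,"dy":-22,"dz":0,"rx":0,"ry":0,"rz":0}]'

```text
t: 18.25
eef_pos: [518.3, 229.6, 235.8]
tcp_rot: [3.137, 0.005, 0.213]
ft_force: [-0.3, -0.1, -0.2]
opening: 0.006
```

```bash
python3 fing.py
```

```text
tip [np.float64(-19.8), np.float64(-43.1)] 25.79295198839685 [-0.3 -0.1 -0.2] [ 0.3   0.63  1.85 -0.01  0.66  1.66] 0.5262828351719796
```

>>> play_rows --fingers 0 --increments '[{"dx":0,"dy":-1,"dz":0,"rx":0,"ry":0,"rz":0},{"dx":0,"dy":-2,"dz":0,"rx":0,"ry":0,"rz":0},{"dx":0,"dy":-3,"dz":0,"rx":0,"ry":0,"rz":0},{"dx":0,"dy":-3,"dz":0,"rx":0,"ry":0,"rz":0}]'

```text
t: 18.58
eef_pos: [517.7, 232.7, 235.8]
tcp_rot: [3.137, 0.005, 0.213]
ft_force: [-0.1, -0.6, -0.7]
opening: 0.002
```

```bash
python3 fing.py
```

```text
tip [np.float64(-19.8), np.float64(-40.1)] 25.789979321264695 [-0.1 -0.6 -0.7] [ 0.31  0.63  1.85 -0.01  0.66  1.67] 0.15607960964079315
```

>>> play_rows --fingers 0 --increments '[{"dx":0,"dy":-1,"dz":0,"rx":0,"ry":0,"rz":0},{"dx":0,"dy":-2,"dz":0,"rx":0,"ry":0,"rz":0},{"dx":0,"dy":-3,"dz":0,"rx":0,"ry":0,"rz":0},{"dx":0,"dy":-3,"dz":0,"rx":0,"ry":0,"rz":0}]'

```text
t: 18.92
eef_pos: [517.0, 235.7, 235.8]
tcp_rot: [3.137, 0.005, 0.213]
ft_force: [-0.7, -0.4, 1.2]
opening: 0.003
```

```bash
python3 fing.py; python3 view2.py 23.png
```

```text
tip [np.float64(-19.7), np.float64(-36.9)] 25.791825212607677 [-0.7 -0.4  1.2] [ 0.31  0.63  1.85 -0.01  0.66  1.67] 0.2740341719072824
```

View pics/s23.png

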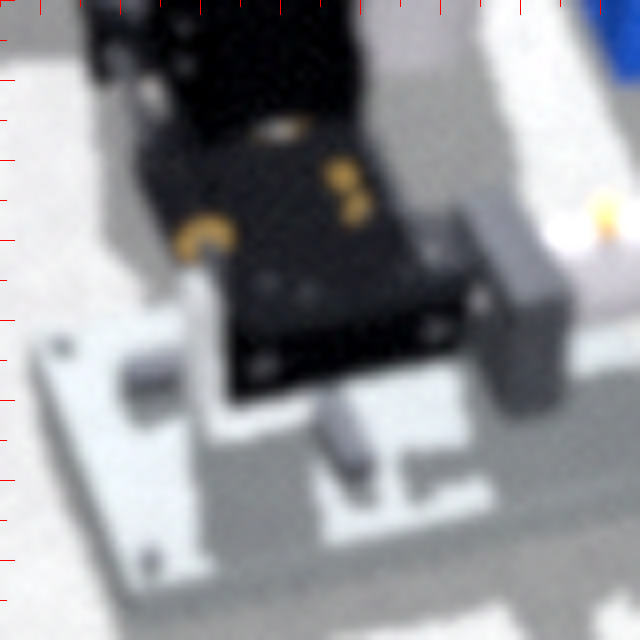

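>>> play_rows --fingers 0 --increments '[{"dx":0,"dy":-0.7,"dz":0,"rx":0,"ry":0,"rz":0},{"dx":0,"dy":-1.4,"dz":0,"rx":0,"ry":0,"rz":0},{"dx":0,"dy":-2,"dz":0,"rx":0,"ry":0,"rz":0},{"dx":0,"dy":-2,"dz":0,"rx":0,"ry":0,"rz":0}]'

```text
t: 19.35
eef_pos: [516.6, 237.7, 235.8]
tcp_rot: [3.137, 0.005, 0.214]
ft_force: [-0.8, -0.9, 0.0]
opening: 0.002
```

```bash
python3 fing.py
```

```text
tip [np.float64(-19.8), np.float64(-34.9)] 25.752907272471987 [-0.8 -0.9  0. ] [ 0.32  0.64  1.85 -0.01  0.66  1.68] 0.1439900884011019
```

>>> play_rows --fingers 0 --increments '[{"dx":0,"dy":-0.7,"dz":0,"rx":0,"ry":0,"rz":0},{"dx":0,"dy":-1.4,"dz":0,"rx":0,"ry":0,"rz":0},{"dx":0,"dy":-2,"dz":0,"rx":0,"ry":0,"rz":0},{"dx":0,"dy":-2,"dz":0,"rx":0,"ry":0,"rz":0}]'

```text
t: 19.68
eef_pos: [516.3, 239.1, 236.4]
tcp_rot: [3.136, 0.005, 0.214]
ft_force: [1.4, -10.0, 8.1]
opening: 0.009
```

```bash
python3 fing.py
```

```text
tip [np.float64(-19.7), np.float64(-33.5)] 26.393068525612932 [  1.4 -10.    8.1] [ 0.32  0.63  1.85 -0.01  0.67  1.68] 0.8328567258806086
```

>>> play_rows --fingers 0 --increments '[{"dx":0,"dy":10,"dz":0,"rx":0,"ry":0,"rz":0},{"dx":-5,"dy":30,"dz":-5,"rx":0,"ry":0,"rz":0},{"dx":-20,"dy":55,"dz":-30,"rx":0,"ry":0,"rz":0},{"dx":-35,"dy":75,"dz":-60,"rx":0,"ry":0,"rz":0},{"dx":-45,"dy":90,"dz":-95,"rx":0,"ry":0,"rz":0},{"dx":-45,"dy":110,"dz":-125,"rx":0,"ry":0,"rz":0},{"dx":-45,"dy":130,"dz":-140,"rx":0,"ry":0,"rz":0},{"dx":-45,"dy":150,"dz":-140,"rx":0,"ry":0,"rz":0}]'

```text
t: 20.35
eef_pos: [504.8, 82.8, 381.1]
tcp_rot: [3.135, -0.001, 0.214]
ft_force: [0.4, 0.5, 0.4]
opening: 0.004
```

```bash
python3 view2.py 24.png; python3 - <<'E'
from cell import env
from kin import *
s=env.state(); print(s["eef_pos"].round(1),s["joints"].round(2))
for b in (75,0):
    tc=bar(.6)-(178+b)*tdir(.3);Rt=Rbar(.3); show(s,tc,Rt); print(tc,ik(tc,Rt,[-.25,.5,2.07,.11,.25,-.2]))
E
```

```text
[504.9  81.8 378.3] [ 0.03  0.36  1.86 -0.01  0.92  1.4 ]
t20.45  d [-55.9 121.7  51.6] r [ -2.47   1.8  -11.49] |d|144 |r|deg 71
[475.72765712 -49.22281045 327.50528476] (array([-0.24645654,  0.36961904,  2.05598923,  0.07372671,  0.41844588,
       -0.16434363]), np.float64(2.600800218751771e-13))
t20.45  d [-34.9 129.  123.3] r [ -2.47   1.8  -11.49] |d|182 |r|deg 71
[497.65908136 -52.4253429  255.85504808] (array([-0.24169781,  0.5202493 ,  2.06662397,  0.112234  ,  0.25758935,
       -0.20096829]), np.float64(5.607290026685109e-13))
```

View pics/s24.png

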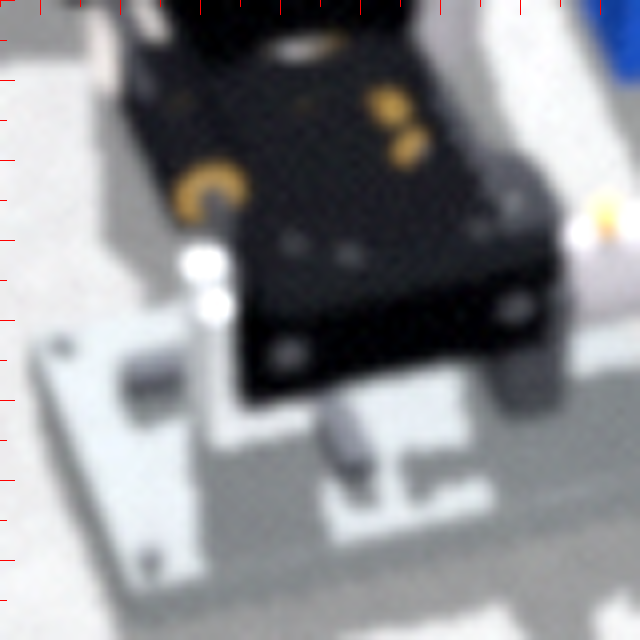

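View pics/t24.png

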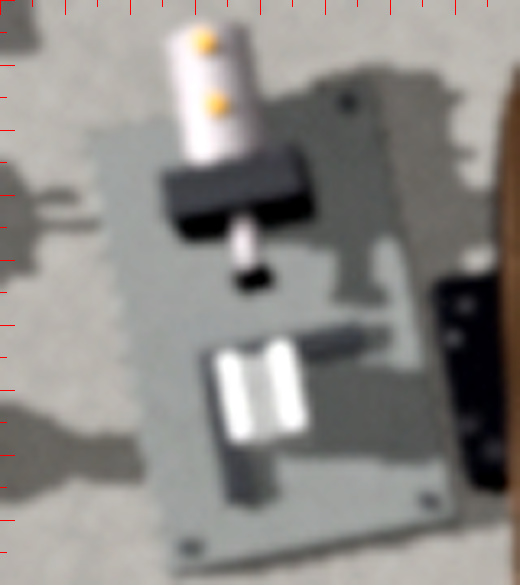

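>>> play_rows --fingers 0.32 --increments '[{"dx":-7,"dy":15,"dz":0,"rx":-0.2,"ry":0.15,"rz":-1},{"dx":-14,"dy":32,"dz":0,"rx":-0.5,"ry":0.35,"rz":-2.2},{"dx":-21,"dy":48,"dz":0,"rx":-0.7,"ry":0.5,"rz":-3.3},{"dx":-30,"dy":64,"dz":0,"rx":-0.95,"ry":0.7,"rz":-4.4},{"dx":-38,"dy":80,"dz":0,"rx":-1.2,"ry":0.85,"rz":-5.5},{"dx":-46,"dy":96,"dz":5,"rx":-1.4,"ry":1.05,"rz":-6.6},{"dx":-52,"dy":110,"dz":15,"rx":-1.65,"ry":1.2,"rz":-7.7},{"dx":-56,"dy":122,"dz":25,"rx":-1.9,"ry":1.4,"rz":-8.8}]'

```text
t: 21.12
eef_pos: [475.2, -49.7, 353.6]
tcp_rot: [2.904, -0.033, 1.148]
ft_force: [0.6, 0.9, -0.2]
opening: 0.319
```

```bash
cat > gb.py <<'E'
from cell import env
from kin import *
s=env.state(); print(s["eef_pos"].round(1),s["joints"].round(2),s["ft_force"].round(1),s["opening"]*95)
for b in (75,0):
    tc=bar(.6)-(178+b)*tdir(.3);Rt=Rbar(.3); show(s,tc,Rt)
E
python3 gb.py
```

```text
[475.2 -49.7 353.6] [-0.24  0.33  2.02 -0.02  0.56  0.2 ] [ 0.6  0.9 -0.2] 30.27137888332958
t21.12  d [-0.2 -5.9 25.4] r [-0.55  0.4  -2.64] |d|26 |r|deg 16
t21.12  d [  3.5  -2.1 100.2] r [-0.55  0.4  -2.64] |d|100 |r|deg 16
```

>>> play_rows --fingers 0.32 --increments '[{"dx":0,"dy":-2,"dz":8,"rx":-0.2,"ry":0.15,"rz":-1},{"dx":0,"dy":-4,"dz":16,"rx":-0.4,"ry":0.3,"rz":-2},{"dx":0,"dy":-6,"dz":25,"rx":-0.55,"ry":0.4,"rz":-2.64},{"dx":0,"dy":-6,"dz":25,"rx":-0.55,"ry":0.4,"rz":-2.64}]'

```text
t: 21.45
eef_pos: [475.2, -48.6, 326.1]
tcp_rot: [2.844, 0.0, 1.428]
ft_force: [-0.5, -0.9, -0.1]
opening: 0.323
```

```bash
python3 gb.py;python3 - <<'E'
from cell import env,viewer
from h import *
S=viewer.read_camera("side")
cropc(S,"s25.png",330,200,430,330,4.5)
s=env.state();Rt=R.from_euler("xyz",s["tcp_rot"])
print((proj(S,[s["eef_pos"]+Rt.apply([0,y,190+75]) for y in(-15,15)]+[bar(.6)])-[330,200])*4.5)
E
```

```text
[475.2 -48.6 326.1] [-0.25  0.37  2.06  0.07  0.42 -0.17] [-0.5 -0.9 -0.1] 30.64505981650688
t21.45  d [-0.6  1.  -1.2] r [-0.03 -0.01  0.02] |d|2 |r|deg 0
t21.45  d [-0.6  1.2 73.8] r [-0.03 -0.01  0.02] |d|74 |r|deg 0
[[ 98.71494067 403.48576529]
 [164.58976673 395.96071968]
 [127.82960142 384.84790976]]
```

View pics/s25.png

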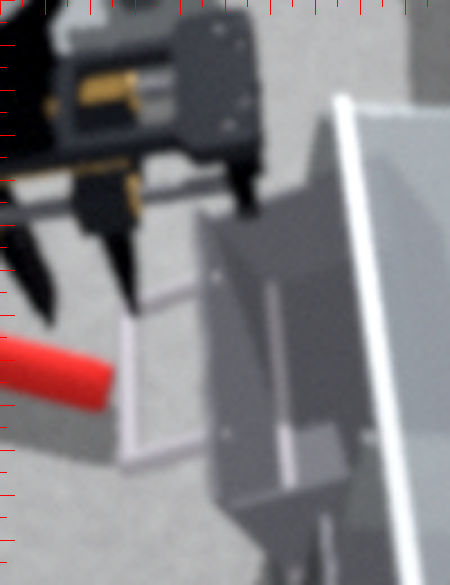

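>>> play_rows --fingers 0.32 --increments '[{"dx":0,"dy":1,"dz":25,"rx":0,"ry":0,"rz":0},{"dx":0,"dy":1,"dz":50,"rx":0,"ry":0,"rz":0},{"dx":0,"dy":1,"dz":68,"rx":0,"ry":0,"rz":0},{"dx":0,"dy":1,"dz":73,"rx":0,"ry":0,"rz":0},{"dx":0,"dy":1,"dz":73,"rx":0,"ry":0,"rz":0}]'

```text
t: 21.92
eef_pos: [497.7, -51.6, 256.6]
tcp_rot: [2.847, -0.001, 1.423]
ft_force: [0.2, -0.1, 0.1]
opening: 0.322
```

>>> play_rows --fingers 0 --increments '[{"dx":0,"dy":0,"dz":0,"rx":0,"ry":0,"rz":0},{"dx":0,"dy":0,"dz":0,"rx":0,"ry":0,"rz":0},{"dx":0,"dy":0,"dz":0,"rx":0,"ry":0,"rz":0},{"dx":0,"dy":0,"dz":0,"rx":0,"ry":0,"rz":0}]'

```text
t: 22.25
eef_pos: [497.5, -51.5, 257.5]
tcp_rot: [2.846, -0.001, 1.423]
ft_force: [-2.8, 0.2, 4.1]
opening: 0.098
```

```bash
python3 st.py; python3 - <<'E'
from cell import env
from h import *
s=env.state();R0=R.from_euler("xyz",s["tcp_rot"])
b0=bar(.597)-178*tdir(.3)
for k in [.5,.4,.3,.2,.1,0,-.02,-.04]:
    th=.3+.1*(1-k/.6); T=bar(k)-178*tdir(th)
    print(k, R0.inv().apply(T-b0).round(1),((Rbar(.3).inv()*Rbar(th)).as_rotvec()/np.radians(6)).round(2))
E
```

```text
[-0.24   0.517  2.065  0.106  0.267 -0.19 ] [497.5 -51.5 257.5] [-2.8  0.2  4.1] 9.3
bar rel -69.5 27.2 1.0 r 74.7 q 0.587
0.5 [ 0.   1.6 -5.4] [-0.16  0.   -0.  ]
0.4 [  0.    4.  -10.3] [-0.32  0.    0.  ]
0.3 [  0.    6.8 -14.7] [-0.48 -0.    0.  ]
0.2 [  0.   10.  -18.5] [-0.64  0.    0.  ]
0.1 [  0.1  13.6 -21.5] [-0.8  0.   0. ]
0 [  0.1  17.5 -23.8] [-0.95 -0.   -0.  ]
-0.02 [  0.1  18.3 -24.2] [-0.99  0.   -0.  ]
-0.04 [  0.1  19.1 -24.6] [-1.02 -0.   -0.  ]
```

>>> play_rows --fingers 0 --increments '[{"dx":0,"dy":0.7,"dz":-2.7,"rx":-0.08,"ry":0,"rz":0},{"dx":0,"dy":1.6,"dz":-5.4,"rx":-0.16,"ry":0,"rz":0},{"dx":0,"dy":2.7,"dz":-7.9,"rx":-0.24,"ry":0,"rz":0},{"dx":0,"dy":4,"dz":-10.3,"rx":-0.32,"ry":0,"rz":0},{"dx":0,"dy":5.4,"dz":-12.5,"rx":-0.4,"ry":0,"rz":0},{"dx":0,"dy":6.8,"dz":-14.7,"rx":-0.48,"ry":0,"rz":0},{"dx":0,"dy":8.4,"dz":-16.6,"rx":-0.56,"ry":0,"rz":0},{"dx":0,"dy":10,"dz":-18.5,"rx":-0.64,"ry":0,"rz":0}]'

```text
t: 22.92
eef_pos: [499.9, -51.9, 277.9]
tcp_rot: [2.784, -0.002, 1.423]
ft_force: [-16.4, -0.9, 5.7]
opening: 0.099
```

```bash
python3 st.py; python3 - <<'E'
from cell import env
from h import *
s=env.state()
for k in [.2,.1,0,-.03,-.06]:
    th=.3+.1*(1-k/.6); show(s,bar(k)-178*tdir(th),Rbar(th))
E
```

```text
[-0.24   0.48   2.056  0.138  0.252 -0.22 ] [499.9 -51.9 277.9] [-16.4  -0.9   5.7] 9.4
bar rel -56.7 51.2 1.1 r 76.4 q 0.226
t22.92  d [-0.9  1.5  2. ] r [-0.09 -0.01 -0.03] |d|3 |r|deg 1
t22.92  d [-0.9  5.3 -0.9] r [-0.25 -0.01 -0.03] |d|5 |r|deg 2
t22.92  d [-0.9  9.3 -2.9] r [-0.41 -0.01 -0.03] |d|10 |r|deg 2
t22.92  d [-0.8 10.5 -3.4] r [-0.46 -0.01 -0.03] |d|11 |r|deg 3
t22.92  d [-0.8 11.8 -3.8] r [-0.5  -0.01 -0.03] |d|12 |r|deg 3
```

>>> play_rows --fingers 0 --increments '[{"dx":0,"dy":1.8,"dz":-1,"rx":-0.1,"ry":0,"rz":0},{"dx":0,"dy":3.6,"dz":-1.8,"rx":-0.2,"ry":0,"rz":0},{"dx":0,"dy":5.4,"dz":-2.6,"rx":-0.25,"ry":0,"rz":0},{"dx":0,"dy":7.2,"dz":-3.4,"rx":-0.3,"ry":0,"rz":0},{"dx":0,"dy":9,"dz":-4,"rx":-0.35,"ry":0,"rz":0},{"dx":0,"dy":10,"dz":-4.3,"rx":-0.4,"ry":0,"rz":0},{"dx":0,"dy":10,"dz":-4.3,"rx":-0.4,"ry":0,"rz":0}]'

```text
t: 23.5
eef_pos: [506.5, -52.8, 286.1]
tcp_rot: [2.744, -0.002, 1.423]
ft_force: [-13.9, 0.1, 10.4]
opening: 0.099
```

```bash
python3 st.py; python3 gb.py >/dev/null; python3 - <<'E'
from cell import env
from h import *
s=env.state()
for k in [0,-.06]:
    th=.4; show(s,bar(k)-178*tdir(th),Rbar(th))
E
```

```text
[-0.24   0.472  2.042  0.164  0.235 -0.243] [506.5 -52.8 286.1] [-13.9   0.1  10.4] 9.4
bar rel -43.4 62.0 1.1 r 75.7 q 0.0
t23.50  d [-0.9  0.1  2.4] r [-0.02 -0.01 -0.03] |d|3 |r|deg 0
t23.50  d [-0.9  4.4  1.6] r [-0.02 -0.01 -0.03] |d|5 |r|deg 0
```

>>> play_rows --fingers 0 --increments '[{"dx":0,"dy":1.3,"dz":0.2,"rx":0,"ry":0,"rz":0},{"dx":0,"dy":2.5,"dz":0.3,"rx":0,"ry":0,"rz":0},{"dx":0,"dy":3.5,"dz":0.4,"rx":0,"ry":0,"rz":0},{"dx":0,"dy":3.5,"dz":0.4,"rx":0,"ry":0,"rz":0}]'

```text
t: 23.83
eef_pos: [507.7, -53.1, 286.7]
tcp_rot: [2.751, -0.003, 1.423]
ft_force: [-19.0, -2.1, 5.0]
opening: 0.096
```

```bash
python3 st.py
```

```text
[-0.24   0.472  2.038  0.157  0.246 -0.237] [507.7 -53.1 286.7] [-19.   -2.1   5. ] 9.1
bar rel -43.4 62.1 1.2 r 75.7 q -0.001
```

>>> play_rows --fingers 0 --increments '[{"dx":0,"dy":2.5,"dz":0.5,"rx":0,"ry":0,"rz":0},{"dx":0,"dy":4,"dz":0.8,"rx":0,"ry":0,"rz":0},{"dx":0,"dy":5,"dz":1,"rx":0,"ry":0,"rz":0},{"dx":0,"dy":5,"dz":1,"rx":0,"ry":0,"rz":0}]'

```text
t: 24.17
eef_pos: [509.4, -53.5, 287.3]
tcp_rot: [2.761, -0.004, 1.424]
ft_force: [-31.3, -3.9, 14.0]
opening: 0.097
```

```bash
python3 st.py
```

```text
[-0.24   0.473  2.031  0.149  0.262 -0.229] [509.4 -53.5 287.3] [-31.3  -3.9  14. ] 9.2
bar rel -43.2 62.0 1.2 r 75.6 q -0.002
```

>>> play_rows --fingers 0.32 --increments '[{"dx":0,"dy":0,"dz":0,"rx":0,"ry":0,"rz":0},{"dx":0,"dy":0,"dz":0,"rx":0,"ry":0,"rz":0},{"dx":0,"dy":0,"dz":0,"rx":0,"ry":0,"rz":0},{"dx":0,"dy":0,"dz":0,"rx":0,"ry":0,"rz":0}]'

```text
t: 24.5
eef_pos: [509.9, -53.6, 287.7]
tcp_rot: [2.759, -0.004, 1.424]
ft_force: [-0.0, -0.1, 0.4]
opening: 0.297
```

```bash
python3 st.py
```

```text
[-0.24   0.473  2.03   0.15   0.261 -0.229] [509.9 -53.6 287.7] [-0.  -0.1  0.4] 28.2
bar rel -42.4 62.6 1.2 r 75.6 q -0.015
```

>>> play_rows --fingers 0.32 --increments '[{"dx":0,"dy":0,"dz":-15,"rx":0,"ry":0,"rz":0},{"dx":0,"dy":0,"dz":-40,"rx":0,"ry":0,"rz":0},{"dx":0,"dy":0,"dz":-70,"rx":0,"ry":0,"rz":0},{"dx":0,"dy":-5,"dz":-95,"rx":0,"ry":0,"rz":0},{"dx":0,"dy":-10,"dz":-105,"rx":0,"ry":0,"rz":0},{"dx":0,"dy":-10,"dz":-105,"rx":0,"ry":0,"rz":0}]'

```text
t: 25.0
eef_pos: [461.0, -46.6, 383.1]
tcp_rot: [2.755, -0.004, 1.424]
ft_force: [1.5, -0.3, -0.3]
opening: 0.32
```

```bash
python3 - <<'E'
from cell import env,viewer
from h import *
s=env.state(); print(s["eef_pos"],s["joints"].round(2),s["ft_force"])
c={n:viewer.read_camera(n) for n in("side","top")}
for n in c: cv2.imwrite(f"pics/{n}_e.png",c[n]["image"][:,:,::-1])
cropc(c["side"],"s30.png",290,150,480,340,3)
cropc(c["top"],"t30.png",230,70,530,220,2.6)
E
```

```text
[461.01345831 -46.59619209 383.08721323] [-0.25  0.26  2.04  0.1   0.46 -0.18] [ 1.48174465 -0.28493397 -0.30344632]
```

View pics/s30.png

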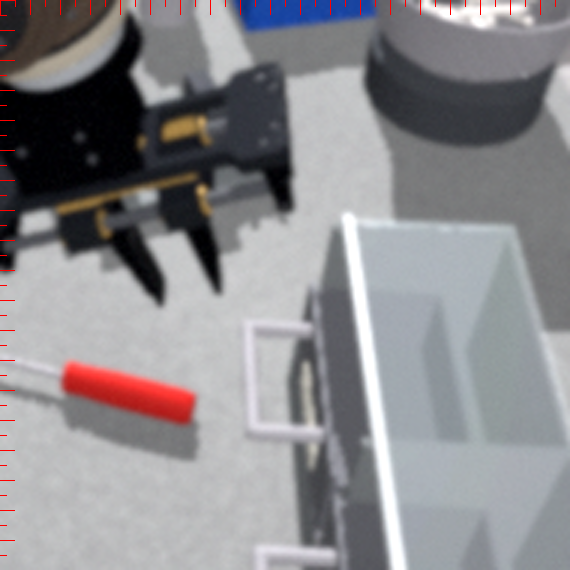

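View pics/t30.png

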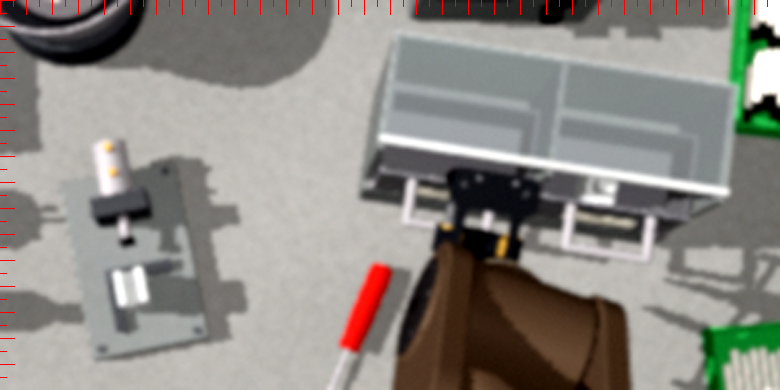

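>>> play_rows --fingers 0.32 --increments '[{"dx":-38,"dy":-8,"dz":-2,"rx":0,"ry":0,"rz":0},{"dx":-76,"dy":-16,"dz":-4,"rx":0,"ry":0,"rz":0},{"dx":-114,"dy":-24,"dz":-6,"rx":0,"ry":0,"rz":0},{"dx":-152,"dy":-30,"dz":-8,"rx":0,"ry":0,"rz":0},{"dx":-190,"dy":-36,"dz":-10,"rx":0,"ry":0,"rz":0},{"dx":-228,"dy":-40,"dz":-12,"rx":0,"ry":0,"rz":0},{"dx":-266,"dy":-44,"dz":-14,"rx":0,"ry":0,"rz":0},{"dx":-300,"dy":-48,"dz":-16,"rx":0,"ry":0,"rz":0}]'

```text
t: 25.77
eef_pos: [367.7, -339.1, 375.2]
tcp_rot: [2.759, -0.005, 1.423]
ft_force: [1.4, 0.8, -0.1]
opening: 0.321
```

>>> play_rows --fingers 0.32 --increments '[{"dx":-38,"dy":-8,"dz":-2,"rx":0,"ry":0,"rz":0},{"dx":-76,"dy":-16,"dz":-4,"rx":0,"ry":0,"rz":0},{"dx":-114,"dy":-24,"dz":-6,"rx":0,"ry":0,"rz":0},{"dx":-152,"dy":-30,"dz":-8,"rx":0,"ry":0,"rz":0},{"dx":-190,"dy":-36,"dz":-10,"rx":0,"ry":0,"rz":0},{"dx":-190,"dy":-36,"dz":-10,"rx":0,"ry":0,"rz":0}]'

```text
t: 26.27
eef_pos: [300.9, -527.4, 367.5]
tcp_rot: [2.76, -0.005, 1.418]
ft_force: [-0.5, 0.2, 1.0]
opening: 0.317
```

```bash
python3 - <<'E'
from cell import env,viewer
from h import *
import pickle
s=env.state(); print(s["eef_pos"],s["joints"].round(2),s["ft_force"])
c={n:viewer.read_camera(n) for n in("side","top")}; pickle.dump(c,open("c2.pkl","wb"))
c0=pickle.load(open("c0.pkl","rb"))
cv2.imwrite("pics/side_f.png",c["side"]["image"][:,:,::-1])
d=[cv2.absdiff(c[n]["image"],c0[n]["image"]) for n in("side","top")]
cv2.imwrite("pics/diff.png",np.clip(np.vstack(d).astype(int)*3,0,255).astype(np.uint8)[::1,::1][:, :])
cropc(c["side"],"s31.png",295,160,375,230,8)
E
python3 -c "
import cv2;i=cv2.imread('pics/diff.png');cv2.imwrite('pics/diff.png',cv2.resize(i,(480,600)))"
```

```text
[ 300.87347434 -527.3641705   367.46704786] [-1.21  0.49  1.7   0.46  0.82 -1.35] [-0.462077    0.17692109  0.97377031]
```

View pics/s31.png

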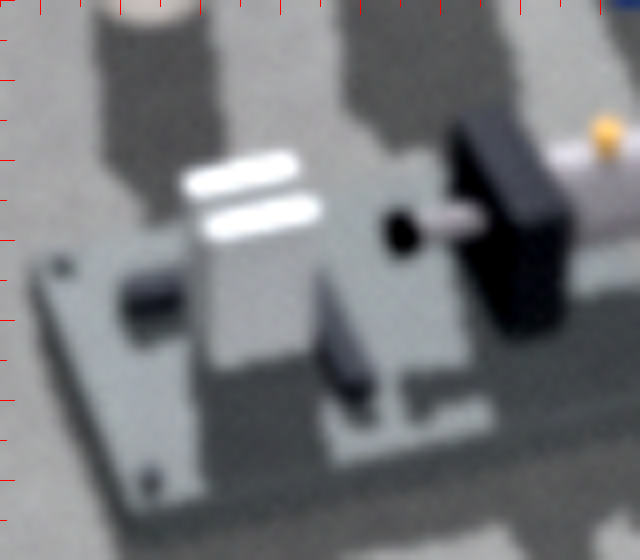

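View pics/diff.png

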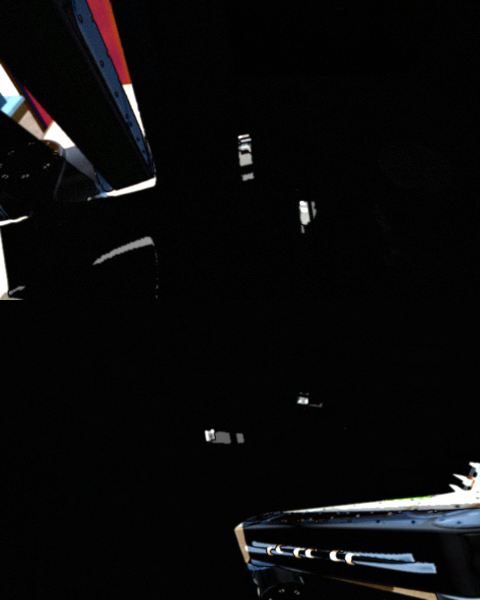

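```bash
python3 -c "
from cell import env
print(env.job_done())"
```

```text
the job is handed in; nothing more can be done
None
```

The slot block was in the left bin. I tilted that bin onto its stop by its bar and took the block out while it was tilted. The block now stands upright in the corner nest with its slot along the jig. I then shut the bin against its stop, let go and moved the arm clear, and handed in at about 26 s of the 64 s allowed.

**Last checks:**
- **Block home:** pushing it with closed fingers met firm resistance of about 10 N at the x stop and then at the y stop. The final side view shows it upright and parallel to the stops. I had no direct measurement of any sub-millimetre gap.
- **Bin shut:** the bar held still under a push of about 31 N. In the before/after image difference the bins are unchanged except for the missing block.
- **Everything else:** the same difference shows the other bin, its block and the other items in view unchanged.

**Disagreement:** the block had leaned about 0.1 rad more than the bin's front wall, so I tilted the tool to match when placing it. It dropped flat by itself on release and shifted slightly, and the pushes brought it home.

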